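# Turn a gel plate over on the light box

## Task

The glass gel plate lies on the light box with its spacer strips underneath. Slide it out over the front edge of the box until you can get hold of it, turn it over and lay it gently back, spacer strips up, flat, square and centred on the opal window, never letting it drop. Then let go of it, press the red rocker switch on, and leave the comb, the bottle and the tip box where they are.

Things in the scene. Friction and masses are not known exactly. Their poses are not given: they have to be found in the camera images.
- lightbox: Grey light box fixed on the table, 220 (x) by 320 (y) by 100 mm high. Origin: centre of its underside; its -x face is the front (blue line at the foot), towards the robot. On its flat top: the flush white opal window, 160 (x) by 200 (y) mm, centred 30 mm to the left (+y) of the box's centre; along the right (-y) side a black strip with the rocker switch.
- window (a point): Centre of the opal window, on the top face of the light box (100 mm above the table); axes as the box: x away from its front, y to its left.
- plate: Loose green glass plate, 100 (x) by 110 (y) by 4 mm, 0.1 to 0.14 kg, two blue spacer strips on its own -z face: 10 mm wide, 2 mm thick, all along x at both ends of y; bare glass between. Origin: middle of the glass. At the start it lies strips down on the window, origin 4 mm above the box top, its x within 0.3 rad of the box's; turned over, its z points down, origin 2 mm above the box top.
- rocker (a joint): Red rocker switch on the black strip, 52 (x) by 34 (y) mm, pivoting about its middle on an axis along the box's y, 6 mm above the box top, 45 mm in front of and 118 mm right of the box's centre. 0 = off, far (+x) half raised; 0.4 rad = fully on, far half down. It stays where it is left; 2 to 3 N on the far half turns it.
- rocker_far (a point): The place to press: on top of the rocker's far half, 16 mm beyond its pivot; about 14 mm above the box top when off, about 8 mm when on.
- comb: Bystander: loose flat green ten-tooth gel comb, 50 by 110 mm and 6 mm thick, on the table to the left of the light box. Origin under the middle of its back.
- bottle: Bystander: loose amber reagent bottle with an orange cap, 72 mm across, 165 mm tall, on the table to the left of the light box. Origin at the centre of its foot.
- tipbox: Bystander: loose blue pipette-tip box, 86 by 124 mm, 62 mm tall, on the table to the right of the light box. Origin at the centre of its foot.
Not all that is in view belongs to the job. There is more than one size of the plate; the one meant has the size given above.

How it is judged:
By the outcome, as a careful person would: the job done as asked, in the order asked, and still so for the second after the job is handed in, with the robot touching nothing.
It also fails if it takes over 72 s, if anything falls off the work surface, if the arm or the gripper's body presses on something with over 40 N, if the wrist force passes 120 N, or if a joint passes its speed limit or range.

## Robot

A 6-joint arm with a two-finger parallel gripper is mounted at the origin on the work surface. World frame = base frame: x ahead of the robot, y to its left, z up, the work surface at z = 0. Lengths are in m, angles in rad, forces in N, time in s.
With the tool pointing down it reaches from about 0.3 to 0.75 m from the base axis. Payload 8.5 kg.
Tool frame: the origin (TCP) lies midway between the tips of the shut fingers; the grasp point (between the pads) lies manip.grasp_offset behind it (manip.grasp_offset is the distance from the TCP to the grasp point, in m); z points along the fingers, y is the line along which they close (so a half turn about z gives the same grasp; the last joint's range is limited). The gripper opens to 88 mm and grips with 3 to 60 N. Pads are 18 mm wide; open, the fingers measure 123 mm over their backs; the gripper's body (75 mm by 187 mm) begins 45 mm behind the grasp point.
Start: joints at [-1.46, 0.381, 1.297, -0, 1.464, -0.215], TCP at [0.176, -0.521, 0.239] pointing down, gripper open.
Joint ranges: [-3.11, 3.11], [-0.89, 2.33], [0.22, 2.48], [-1.42, 4.56], [0.17, 2.85], [-2.88, 2.88]. Speed limits (rad/s): [2.39, 2.39, 3.14, 3.14, 3.14, 3.14].

## Interface

Orientations are given as a unit quaternion [x, y, z, w].
In Python, from workcell import manip gives the robot as it stands.
- The arm moves only by the tool move_arm, never from a script. Its argument "steps" is a list of rows, each a list of 3 entries, a list of its own where there are three numbers: the shift along the world's x, y, z in mm, then the turn, a rotation vector about the world's x, y, z in rad, then the opening, from -1 (shut) to 1 (fully open). In form: [[[tx, ty, tz], [wx, wy, wz], grip], ...]. A call has exactly 5 rows; each row shifts and turns the commanded pose from where the row before left it; what a row does not reach is not made up. A row lasts 1/10 s, in which the tool goes at most 50 mm and 8.59 degrees, less where a joint would pass 70% of its speed; a pose out of reach is approached as far as the arm can. A call is refused whole if a number of a shift passes 50 or a number of a turn 0.15, either way. A call with a gripper value outside its range is refused whole. The fingers move at their own pace and stop on an object; the grip force is fixed at half the most. Time passes only in rows, so rows that do not move let the fingers close, or fill a call up. It gives the time, the measured TCP pose, the force, the opening and the grip force at its end, in the units of the state.
- manip.get_obs(): the state, without advancing time (a new reading comes with each control period).
- manip.get_image(name): name is "scene" or "top"; returns the picture (384x512x3 uint8, red, green, blue); there is no depth.
- manip.camera_params(name): a dict with "fx", "fy", "cx", "cy" (pixels), "pose" (4x4, takes a point from camera to world coordinates). Camera axes: x right, y down, z forward; pixel columns grow to the right and rows downward; lengths in m; the calibration is good to about 2 mm. A picture is of the moment at which its call begins. camera_params takes no time and is no camera call.
- manip.hand_in(): hands the job in; it is judged then, once.
The state is a dict: "clock": time; "joint_pos": joint angles; "dq": joint speeds; "joint_torque": joint torques, N m; "position": TCP position; "tool_rot": TCP orientation; "contact_force": force on the tool from outside, world axes, zero at the start; "ft_torque": the same for the moment, N m; "gripper_width": finger opening in m; "finger_force": force on a finger pad.
Only numpy, scipy, OpenCV 4.12 (cv2) and the standard library are available. Lean on these libraries where they do the work, as an engineer would, in place of code of your own. Each camera call takes 0.05 s, during which the arm holds its last target. There are 200 camera calls.

## Working session

There is one attempt and no reset: what is moved stays moved. The work goes in short steps, Python scripts to look and compute and a tool call to move; the robot and the scene stay as the last step left them, time stands still between calls to the robot, and variables do not carry over. Pictures are saved under pics/ and viewed, at most 11 in all, crops included, and the job is handed in when it is done.

Besides the shell and the picture viewer there is one more tool, called after "Call:" as name([rows], argument=value, ...), one row to a line, values as JSON. move_arm: Moves the arm, as the interface text tells. Its arguments: {"type":"object","properties":{"steps":{"type":"array","items":{"type":"array"}}},"required":["steps"]}

```bash
ls; mkdir -p pics; python3 - <<'E'
from workcell import manip
import cv2,numpy as np
np.set_printoptions(precision=4,suppress=True)
print(manip.grasp_offset); print(manip.get_obs())
for n in("scene","top"):
    cv2.imwrite(f"pics/{n}0.png",manip.get_image(n)[:,:,::-1]); print(n,manip.camera_params(n))
a=[cv2.imread(f"pics/{n}0.png") for n in("scene","top")]
cv2.imwrite("pics/both0.png",cv2.resize(np.vstack(a),None,fx=.78,fy=.78))
E
```

```text
pics
0.0187
{'clock': 0.0, 'joint_pos': array([-1.4603,  0.3812,  1.2982, -0.    ,  1.4636, -0.2153]), 'dq': array([ 0.0018,  0.0015, -0.002 ,  0.0026,  0.0003, -0.0011]), 'joint_torque': array([ -0.0009, -43.7935, -22.4556,   0.0713,   0.0353,  -0.0001]), 'position': array([ 0.176 , -0.5208,  0.2382]), 'tool_rot': array([ 0.9868,  0.1622,  0.    , -0.0007]), 'contact_force': array([0.1025, 0.6462, 0.0059]), 'ft_torque': array([ 0.0235, -0.0585,  0.0052]), 'finger_force': 0.0, 'gripper_width': 0.0880051183391197}
scene {'fx': 423.48199169333725, 'fy': 423.48199169333725, 'cx': 257.7316262666005, 'cy': 191.1992258399025, 'pose': array([[ 0.2884,  0.8201, -0.4942,  1.2678],
       [ 0.9575, -0.2511,  0.1422, -0.134 ],
       [-0.0075, -0.5142, -0.8577,  1.1348],
       [ 0.    ,  0.    ,  0.    ,  1.    ]])}
top {'fx': 362.010610080554, 'fy': 362.010610080554, 'cx': 253.6276230127895, 'cy': 190.95465224967595, 'pose': array([[ 0.0187, -0.9921,  0.1237,  0.5192],
       [-0.9997, -0.0168,  0.0159,  0.0332],
       [-0.0137, -0.124 , -0.9922,  1.0736],
       [ 0.    ,  0.    ,  0.    ,  1.    ]])}
```

View pics/top0.png

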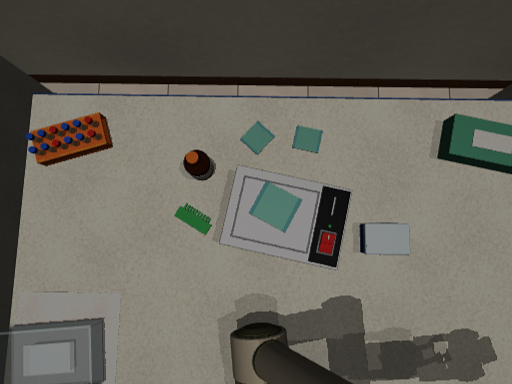

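View pics/scene0.png

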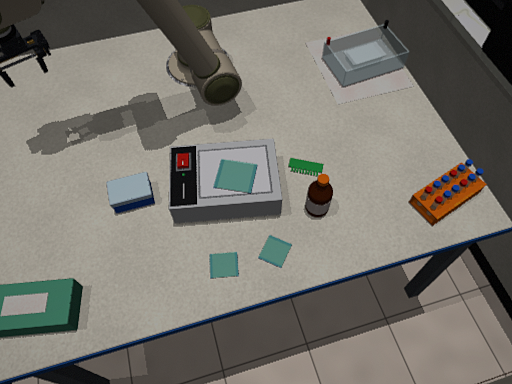

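The top view shows the box around (285,217), the plate at (276,206) and the red rocker at (327,242). The scene view shows the plate at (236,176). The small plates behind the box are decoys. Next I'll measure these.

```bash
cat > h.py <<'E'
import cv2,numpy as np
from workcell import manip
np.set_printoptions(precision=4,suppress=True)
P={n:manip.camera_params(n) for n in("scene","top")}
def ray(n,uv,z):
    p=P[n];uv=np.atleast_2d(uv).astype(float)
    d=np.c_[(uv[:,0]-p["cx"])/p["fx"],(uv[:,1]-p["cy"])/p["fy"],np.ones(len(uv))]@p["pose"][:3,:3].T
    o=p["pose"][:3,3];return o+d*((z-o[2])/d[:,2])[:,None]
def proj(n,X):
    p=P[n];c=(np.atleast_2d(X)-p["pose"][:3,3])@p["pose"][:3,:3]
    return np.c_[c[:,0]/c[:,2]*p["fx"]+p["cx"],c[:,1]/c[:,2]*p["fy"]+p["cy"]]
def cnt(mask,near):
    cs,_=cv2.findContours(mask.astype(np.uint8),cv2.RETR_EXTERNAL,cv2.CHAIN_APPROX_NONE)
    cs=[c for c in cs if cv2.contourArea(c)>30]
    return min(cs,key=lambda c:np.linalg.norm(c.reshape(-1,2).mean(0)-near))
def rect(n,mask,near,z):
    w=ray(n,cnt(mask,near).reshape(-1,2),z)[:,:2]
    return cv2.minAreaRect((w*1000).astype(np.float32))
E
python3 - <<'E'
from h import *
for n,pn,rn,bn in(("top",(276,206),(327,242),(330,225)),("scene",(236,176),(183,161),(183,175))):
    im=cv2.imread(f"pics/{n}0.png");h=cv2.cvtColor(im,cv2.COLOR_BGR2HSV);H,S,V=[h[:,:,i].astype(int) for i in range(3)]
    print(n,[h[v,u].tolist() for u,v in (pn,rn,bn,(230,235) if n=="top" else (250,210))])
    print("plate",rect(n,(H>75)&(H<100)&(S>60),pn,.106))
    print("rock",rect(n,((H<8)|(H>172))&(S>150),rn,.110))
    m=(V<50);print("black",rect(n,cv2.morphologyEx(m.astype(np.uint8),cv2.MORPH_CLOSE,np.ones((5,5))),bn,.100))
    cv2.imwrite(f"pics/c_{n}.png",cv2.resize(im[150:280,200:370] if n=="top" else im[130:230,150:300],None,fx=4.4,fy=4.4,interpolation=cv2.INTER_CUBIC))
E
```

```text
top [[81, 87, 123], [1, 222, 117], [66, 167, 90], [150, 3, 87]]
plate ((600.4931640625, -9.605010986328125), (108.90217590332031, 98.4731674194336), 62.607906341552734)
rock ((506.10498046875, -145.48292541503906), (33.534873962402344, 51.990509033203125), 75.71995544433594)
black ((550.2933959960938, -154.56797790527344), (75.3469467163086, 204.00709533691406), 78.5927505493164)
scene [[83, 89, 134], [1, 149, 144], [68, 196, 100], [105, 8, 61]]
plate ((604.2777709960938, -10.097702026367188), (109.07770538330078, 99.01553344726562), 62.70054244995117)
rock ((509.05029296875, -145.79896545410156), (32.54208755493164, 55.850379943847656), 78.07972717285156)
black ((558.8751831054688, -155.3752899169922), (72.84636688232422, 215.9697265625), 78.7660140991211)
```

View pics/c_top.png

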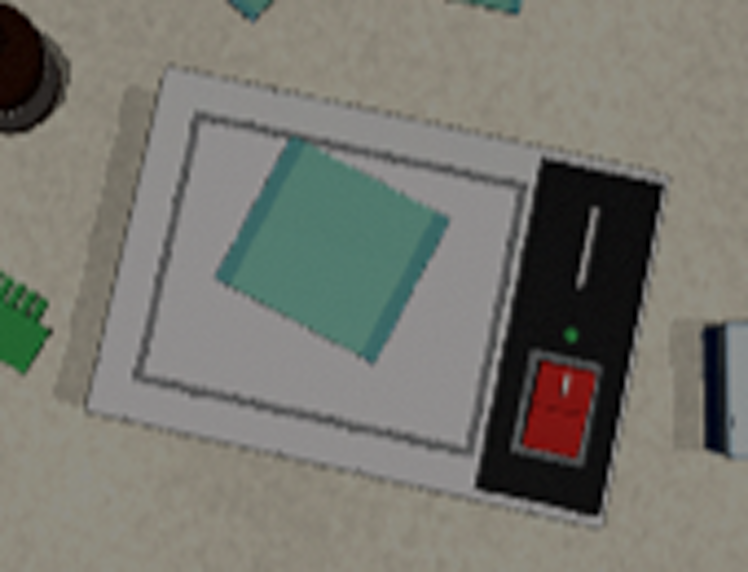

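The crop shows the window frame with corners at (198,117), (524,184), (472,450) and (138,378) in crop pixels. The box-top corners are at (170,66), (664,178), (602,522) and (90,410). The plate is turned about 0.25 rad clockwise from the box.

```bash
python3 - <<'E'
from h import *
off=np.array([200,150])
def fit(model,world):
    m=model.mean(0);w=world.mean(0);a=model-m;b=world-w
    t=np.arctan2((a[:,0]*b[:,1]-a[:,1]*b[:,0]).sum(),(a*b).sum());R=np.array([[np.cos(t),-np.sin(t)],[np.sin(t),np.cos(t)]])
    return t,w-R@m,np.linalg.norm((a@R.T-b),axis=1)
for nm,px,mod in(("window",[(198,117),(524,184),(472,450),(138,378)],[(80,130),(80,-70),(-80,-70),(-80,130)]),("box",[(170,66),(664,178),(602,522),(90,410)],[(110,160),(110,-160),(-110,-160),(-110,160)])):
    w=ray("top",np.array(px)/4.4+off-.4,.1)[:,:2]*1000
    print(nm,fit(np.array(mod,float),w))
print("bottle",ray("top",(195,157),.165),"plate rect corners")
im=cv2.imread("pics/top0.png");h=cv2.cvtColor(im,cv2.COLOR_BGR2HSV);H,S,V=[h[:,:,i].astype(int) for i in range(3)]
print(cv2.boxPoints(rect("top",(H>75)&(H<100)&(S>60),(276,206),.106)))
E
```

```text
window (np.float64(-0.19311093734397503), array([574.9678, -39.7228]), array([2.8037, 4.012 , 3.4934, 4.3007]))
box (np.float64(-0.19981544657636613), array([574.7763, -39.4427]), array([3.7236, 6.2329, 4.3677, 3.6575]))
bottle [[0.7177 0.1998 0.165 ]] plate rect corners
[[531.7253 -35.2983]
 [619.1576 -80.6036]
 [669.261   16.0883]
 [581.8287  61.3936]]
```

Call:
move_arm([
  [[32,32,0],[0,0,-0.054],1],
  [[32,32,0],[0,0,-0.054],1],
  [[32,32,0],[0,0,-0.054],1],
  [[32,32,0],[0,0,-0.054],1],
  [[32,32,0],[0,0,-0.054],1],
])

```text
clock: 0.6
position: [0.337, -0.3595, 0.2385]
tool_rot: [1.0, 0.027, -0.0, -0.0]
contact_force: [1.0, -0.7, 0.7]
gripper_width: 0.0886
finger_force: 0.0
```

Call:
move_arm([
  [[32,32,0],[0,0,-0.054],1],
  [[32,32,0],[0,0,-0.054],1],
  [[32,32,0],[0,0,-0.054],1],
  [[32,32,0],[0,0,-0.054],1],
  [[32,32,0],[0,0,-0.054],1],
])

```text
clock: 1.1
position: [0.497, -0.1994, 0.2386]
tool_rot: [0.994, -0.108, -0.0, -0.0]
contact_force: [-0.0, -1.2, 0.1]
gripper_width: 0.0884
finger_force: 0.0
```

Call:
move_arm([
  [[32,32,0],[0,0,-0.054],1],
  [[32,32,0],[0,0,-0.054],1],
  [[32,32,0],[0,0,-0.054],1],
  [[32,32,0],[0,0,-0.054],1],
  [[36,32,0],[0,0,-0.048],1],
])

```text
clock: 1.6
position: [0.6609, -0.0394, 0.2385]
tool_rot: [0.971, -0.238, -0.0, 0.0]
contact_force: [-0.3, -0.4, 0.5]
gripper_width: 0.0883
finger_force: 0.0
```

```bash
python3 - <<'E'
from h import *
o=manip.get_obs();print(o)
E
```

```text
{'clock': 1.6, 'joint_pos': array([-0.238 ,  0.5861,  0.9449, -0.0001,  1.6113,  1.8131]), 'dq': array([ 0.6283,  0.6412, -1.1565, -0.0005,  0.5037,  1.1011]), 'joint_torque': array([ -1.0644, -60.4073, -19.2314,   0.1209,  -0.6508,  -1.3965]), 'position': array([ 0.6609, -0.0394,  0.2385]), 'tool_rot': array([ 0.9713, -0.2379, -0.0004,  0.    ]), 'contact_force': array([-0.3481, -0.4221,  0.5327]), 'ft_torque': array([ 0.0225,  0.0059, -0.0124]), 'finger_force': 0.0, 'gripper_width': 0.08825137340317057}
```

Call:
move_arm([
  [[0,0,-20],[0,0,0],1],
  [[0,0,-35],[0,0,0],1],
  [[0,0,-35],[0,0,0],1],
  [[0,0,-30],[0,0,0],1],
  [[0,0,-15],[0,0,0],1],
])

```text
clock: 2.1
position: [0.6587, -0.0407, 0.1003]
tool_rot: [0.972, -0.237, -0.003, -0.0]
contact_force: [-1.6, -2.8, 31.5]
gripper_width: 0.0882
finger_force: 19.7
```

```bash
python3 - <<'E'
from h import *
im=manip.get_image("top")[:,:,::-1].copy();s=manip.get_image("scene")[:,:,::-1].copy()
a=cv2.resize(im[140:270,200:370],None,fx=3,fy=3);b=cv2.resize(s[60:240,130:330],None,fx=2.16667,fy=2.16667)
cv2.imwrite("pics/p2.png",np.hstack([a,b[:390,:290]] if 0 else [cv2.resize(a,(400,306)),cv2.resize(b,(400,306))]))
o=manip.get_obs();print(o["joint_pos"],o["position"],o["tool_rot"],o["contact_force"])
E
```

```text
[-0.2407  0.6864  1.1555  0.0001  1.3025  1.8082] [ 0.6594 -0.0409  0.1023] [ 0.9716 -0.2368 -0.0014 -0.    ] [-0.5244 -0.4786  0.1827]
```

View pics/p2.png

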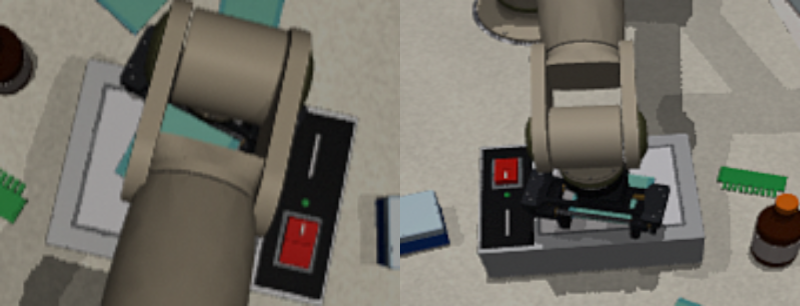

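Call:
move_arm([
  [[-4.4,2.3,0.5],[0,0,0],1],
  [[-4.4,2.3,0],[0,0,0],1],
  [[-4.8,1.8,0],[0,0,0.012],1],
  [[-4.8,1.8,0],[0,0,0.012],1],
  [[-4.8,1.8,0],[0,0,0.012],1],
])

```text
clock: 2.7
position: [0.6364, -0.0309, 0.1044]
tool_rot: [0.976, -0.219, 0.0, -0.0]
contact_force: [1.1, -0.5, -0.4]
gripper_width: 0.0879
finger_force: 0.3
```

Call:
move_arm([
  [[-4.8,1.8,0],[0,0,0.012],1],
  [[-4.8,1.8,0],[0,0,0.012],1],
  [[-4.8,1.8,0],[0,0,0.012],1],
  [[-4.8,1.8,0],[0,0,0.012],1],
  [[-4.8,1.8,0],[0,0,0.012],1],
])

```text
clock: 3.2
position: [0.6125, -0.0219, 0.1043]
tool_rot: [0.982, -0.189, 0.0, 0.0]
contact_force: [1.3, -0.2, 0.0]
gripper_width: 0.0884
finger_force: 0.4
```

Call:
move_arm([
  [[-4.8,1.8,0],[0,0,0.012],1],
  [[-4.8,1.8,0],[0,0,0.012],1],
  [[-4.8,1.8,0],[0,0,0.012],1],
  [[-4.8,1.8,0],[0,0,0.012],1],
  [[-4.8,1.8,0],[0,0,0.012],1],
])

```text
clock: 3.7
position: [0.5885, -0.0129, 0.1043]
tool_rot: [0.987, -0.16, 0.0, -0.0]
contact_force: [0.5, 0.8, -0.2]
gripper_width: 0.088
finger_force: 0.5
```

```bash
cat >> h.py <<'E'
BC=np.array([576.,-39.5]);BY=-.198
RB=np.array([[np.cos(BY),-np.sin(BY)],[np.sin(BY),np.cos(BY)]])
def snap():
    r={}
    for n in("top","scene"):
        im=manip.get_image(n)[:,:,::-1].copy();h=cv2.cvtColor(im,cv2.COLOR_BGR2HSV).astype(int);H,S,V=h[:,:,0],h[:,:,1],h[:,:,2]
        r[n]=(im,(H>75)&(H<100)&(S>60))
    return r
def st():
    o=manip.get_obs();print(o["clock"],"q",o["joint_pos"],"p",o["position"],"R",o["tool_rot"],"F",o["contact_force"],"w",o["gripper_width"],o["finger_force"]);
    print("tool in box mm",RB.T@(o["position"][:2]*1000-BC))
E
python3 - <<'E'
from h import *
st();r=snap()
cv2.imwrite("pics/p3.png",np.hstack([cv2.resize(r["top"][0][140:290,200:370],(400,353)),cv2.resize(r["scene"][0][60:240,130:330],(400,360))[:353]]))
E
```

```text
3.7 q [-0.2229  0.5715  1.3853  0.      1.1847  1.6691] p [ 0.5885 -0.0129  0.1043] R [ 0.9871 -0.1599  0.     -0.    ] F [ 0.4584  0.7547 -0.219 ] w 0.08799610077461018 0.4801619751378894
tool in box mm [ 6.9796 28.5162]
```

View pics/p3.png

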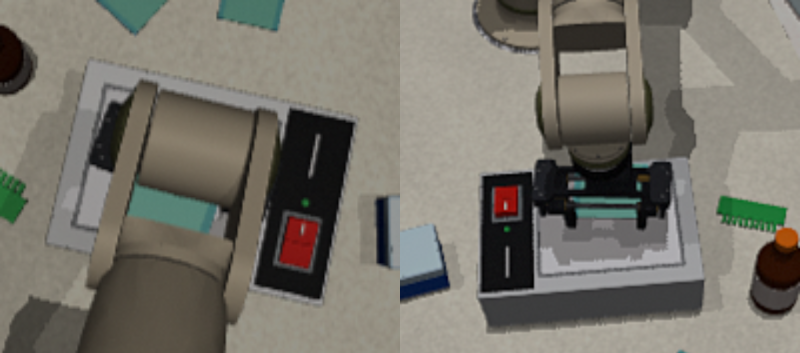

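Call:
move_arm([
  [[-4.8,1.6,-1],[0,0,0.014],1],
  [[-4.8,1.6,0],[0,0,0.014],1],
  [[-4.8,1.6,0],[0,0,0.014],1],
  [[-4.8,1.6,0],[0,0,0.014],1],
  [[-4.8,1.6,0],[0,0,0.014],1],
])

```text
clock: 4.3
position: [0.5644, -0.0049, 0.1033]
tool_rot: [0.992, -0.125, -0.0, -0.0]
contact_force: [1.5, -0.7, 0.9]
gripper_width: 0.0882
finger_force: 0.6
```

Call:
move_arm([
  [[-4.8,1.6,0],[0,0,0.014],1],
  [[-4.8,1.6,0],[0,0,0.014],1],
  [[-4.8,1.5,0],[0,0,0.014],1],
  [[-4.8,1.1,0],[0,0,0.012],1],
  [[-2,0.4,0],[0,0,0],1],
])

```text
clock: 4.8
position: [0.5431, 0.0013, 0.1033]
tool_rot: [0.995, -0.099, -0.0, -0.0]
contact_force: [0.8, -0.7, 0.1]
gripper_width: 0.088
finger_force: 0.5
```

```bash
python3 - <<'E'
from h import *
st();r=snap()
for n,near in (("top",(270,240)),("scene",(225,150))):
    im,m=r[n]
    u=proj(n,np.array([[*(RB@[-105,34]+BC)/1000,.106]]))[0];print(u)
    c=cnt(m,u);w=ray(n,c.reshape(-1,2),.106)[:,:2]*1000;b=(w-BC)@RB;print(n,cv2.contourArea(c),b.min(0),b.max(0),np.percentile(b,3,axis=0),cv2.minAreaRect(b.astype(np.float32)))
E
```

```text
4.8 q [-0.2157  0.506   1.5192 -0.      1.1166  1.5527] p [0.5431 0.0013 0.1033] R [ 0.9951 -0.0986 -0.0001 -0.    ] F [ 0.7777 -0.741   0.0747] w 0.08797833778515844 0.5124346911907196
tool in box mm [-40.2562  33.5386]
[265.464  251.3854]
top 442.0 [-122.1444  -19.7754] [-79.5893  82.3577] [-121.5645  -19.2379] ((-102.31746673583984, 31.027753829956055), (102.05298614501953, 42.49858093261719), 88.3290023803711)
[232.3629 140.5487]
scene 101.5 [-92.1019 -20.0031] [-77.3187  89.4867] [-91.8198 -19.0903] ((-84.59029388427734, 34.739990234375), (14.767282485961914, 109.50459289550781), 0.21625447273254395)
```

Call:
move_arm([
  [[3,-0.6,0],[0,0,0],1],
  [[3,0,10],[0,0,0],1],
  [[0,0,40],[0,0,0],1],
  [[0,0,45],[0,0,0],1],
  [[0,0,45],[0,0,0],1],
])

```text
clock: 5.4
position: [0.5496, 0.0006, 0.2456]
tool_rot: [0.995, -0.099, -0.0, -0.0]
contact_force: [1.1, 0.3, 0.1]
gripper_width: 0.088
finger_force: 0.0
```

Call:
move_arm([
  [[-5,-45,30],[0.12,0,0],1],
  [[-5,-45,30],[0.12,0,0],1],
  [[-5,-45,30],[0.12,0,0],1],
  [[0,-45,0],[0,0,0],1],
  [[0,0,0],[0,0,0],1],
])

```text
clock: 5.9
position: [0.5356, -0.1743, 0.3259]
tool_rot: [0.979, -0.1, -0.017, -0.178]
contact_force: [-0.4, 0.5, -0.4]
gripper_width: 0.0881
finger_force: 0.0
```

```bash
python3 - <<'E'
from h import *
st()
E
```

```text
5.9 q [-0.654   0.4287  1.0173  0.3009  1.9041  1.1905] p [ 0.5356 -0.1743  0.3259] R [ 0.9788 -0.1004 -0.0173 -0.1777] F [-0.4349  0.5314 -0.4312] w 0.08807345619259324 0.0
tool in box mm [ -13.136  -140.0761]
```

Call:
move_arm([
  [[-5,-45,20],[0,-0.12,0],1],
  [[-5,-45,20],[0,-0.12,0],1],
  [[-5,-45,20],[0,-0.12,0],1],
  [[0,0,0],[0,0,0],1],
  [[0,0,0],[0,0,0],1],
])

```text
clock: 6.4
position: [0.5204, -0.3039, 0.3863]
tool_rot: [0.966, -0.065, 0.157, -0.193]
contact_force: [-0.1, 0.7, -0.5]
gripper_width: 0.0882
finger_force: 0.0
```

```bash
python3 - <<'E'
from h import *
st();r=snap()
for n in ("top","scene"):
    im,m=r[n]
    u=proj(n,np.array([[*(RB@[-105,34]+BC)/1000,.106]]))[0]
    c=cnt(m,u);w=ray(n,c.reshape(-1,2),.106)[:,:2]*1000;b=(w-BC)@RB;print(n,u,cv2.contourArea(c),b.min(0),b.max(0),cv2.minAreaRect(b.astype(np.float32)))
cv2.imwrite("pics/p4.png",np.hstack([cv2.resize(r["top"][0][140:290,200:370],(400,353)),cv2.resize(r["scene"][0][60:240,130:330],(400,360))[:353]]))
E
```

```text
6.4 q [-0.9311  0.4033  0.933   0.518   1.862   0.9105] p [ 0.5204 -0.3039  0.3863] R [ 0.9664 -0.0645  0.1575 -0.1926] F [-0.0741  0.7422 -0.4958] w 0.08823571998309929 0.0
tool in box mm [  -2.4956 -270.1672]
top [265.464  251.3854] 1478.0 [-151.9549  -19.608 ] [-53.8325  89.8321] ((-102.97559356689453, 35.17078399658203), (109.38563537597656, 97.81446075439453), 89.74036407470703)
scene [232.3629 140.5487] 873.5 [-149.6014  -20.1633] [-49.2579  90.1435] ((-99.42703247070312, 35.08246994018555), (110.1975326538086, 99.88362884521484), 89.60513305664062)
```

View pics/p4.png

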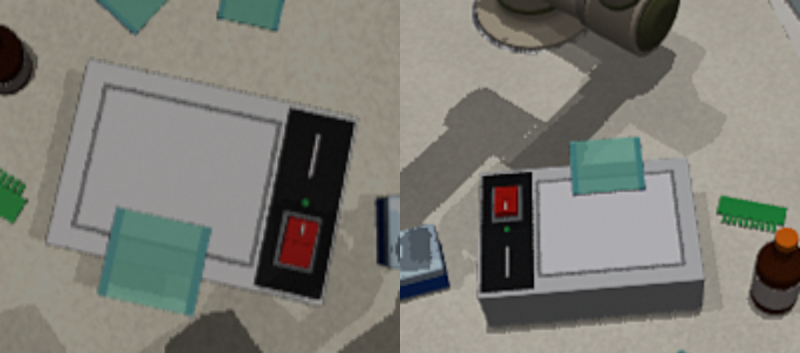

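```bash
cat > k.py <<'E'
import numpy as np
from scipy.spatial.transform import Rotation as R
from scipy.optimize import least_squares
D=[([-1.4603,.3812,1.2982,0,1.4636,-.2153],[.176,-.5208,.2382],[.9868,.1622,0,-.0007]),
([-.2407,.6864,1.1555,.0001,1.3025,1.8082],[.6594,-.0409,.1023],[.9716,-.2368,-.0014,0]),
([-.2229,.5715,1.3853,0,1.1847,1.6691],[.5885,-.0129,.1043],[.9871,-.1599,0,0]),
([-.2157,.506,1.5192,0,1.1166,1.5527],[.5431,.0013,.1033],[.9951,-.0986,-.0001,0]),
([-.654,.4287,1.0173,.3009,1.9041,1.1905],[.5356,-.1743,.3259],[.9788,-.1004,-.0173,-.1777]),
([-.9311,.4033,.933,.518,1.862,.9105],[.5204,-.3039,.3863],[.9664,-.0645,.1575,-.1926])]
ry=lambda t:R.from_rotvec([0,t,0]);rz=lambda t:R.from_rotvec([0,0,t])
def fk(q,P):
    r0,d,h,a,e,b,d2,L,c=P
    A=rz(q[0]);B=A*ry(q[1]);C=A*ry(q[1]+q[2]);E=C*rz(q[3]);F=E*ry(q[4]);G=F*rz(q[5]+c)
    return A.apply([r0,d,h])+B.apply([0,0,a])+C.apply([e,0,b])+E.apply([0,d2,0])+F.apply([0,0,L]),G
def res(P):
    o=[]
    for q,p,t in D:
        x,G=fk(q,P);o+=list(x-p)+list(.3*(R.from_quat(t).inv()*G).as_rotvec())
    return np.array(o+list(1e-4*P))
best=min((least_squares(res,[0,.06,.2,.5,0,.5,.06,.3,c]) for c in(0,1.57,3.14,-1.57)),key=lambda s:s.cost)
P=best.x
if __name__=="__main__": print(P.round(4),best.cost,np.abs(best.fun).max())
E
python3 k.py
```

```text
[-2.0000e-04  1.1770e-01  1.2980e-01  5.3740e-01  1.0310e-01  3.5080e-01
 -2.0000e-04  2.5000e-01  1.5708e+00] 2.041181620886368e-08 0.00015707624320601153
```

```bash
cat >> k.py <<'E'
LO=np.array([-3.11,-.89,.22,-1.42,.17,-2.88]);HI=np.array([3.11,2.33,2.48,4.56,2.85,2.88])
BC=np.array([.576,-.0395]);BY=-.198
def box(x,y,z): return np.r_[rz(BY).apply([x,y,0])[:2]+BC,z]
def tool(yaw,up):  # horizontal tool pointing along yaw, tool y = up*Z
    z=np.array([np.cos(yaw),np.sin(yaw),0]);y=np.array([0,0,up]);return R.from_matrix(np.c_[np.cross(y,z),y,z])
def ik(p,G,seed=None,n=40):
    best=None;rng=np.random.default_rng(0)
    for i in range(n if seed is None else 1):
        q0=np.clip(seed,LO+1e-6,HI-1e-6) if seed is not None else rng.uniform(LO,HI)
        f=lambda q:np.r_[fk(q,P)[0]-p,.3*(G.inv()*fk(q,P)[1]).as_rotvec()]
        s=least_squares(f,q0,bounds=(LO,HI))
        if best is None or s.cost<best.cost:best=s
    return best.x,np.sqrt(2*best.cost)
E
python3 - <<'E'
from k import *
np.set_printoptions(precision=3,suppress=True)
for yaw in (0,.3,-.3,.6,-.6,1,-1):
  for up in(1,-1):
    q,e=ik(box(-.121,.035,.1045),tool(BY+yaw,up),n=12);print(yaw,up,q,round(e,4),"elbow z",.13+.537*np.cos(q[1]))
E
```

```text
0 1 [-0.01   1.198  2.48   3.495  2.134 -2.88 ] 0.0513 elbow z 0.32580244840275885
0 -1 [-0.122  1.105  2.48   3.276  2.021  0.058] 0.0323 elbow z 0.37117617656874424
0.3 1 [-0.523  1.13   2.48   2.43   1.959  2.842] 0.048 elbow z 0.35915105468480024
0.3 -1 [-0.523  1.13   2.48   2.43   1.959 -0.299] 0.048 elbow z 0.35915123126265924
-0.3 1 [ 0.071  1.098  2.459  3.748  1.935 -2.88 ] 0.0156 elbow z 0.37464073623010385
-0.3 -1 [0.081 1.029 2.423 3.743 1.829 0.174] 0.0 elbow z 0.4070862615910636
0.6 1 [-0.806  1.09   2.48   1.879  1.712  2.735] 0.015 elbow z 0.3784901596593174
0.6 -1 [-0.806  1.09   2.48   1.879  1.712 -0.407] 0.015 elbow z 0.3784901274747826
-0.6 1 [0.295 0.82  2.113 4.309 1.44  2.88 ] 0.0387 elbow z 0.49654664621264144
-0.6 -1 [ 0.256  0.915  2.205  4.196  1.56  -0.018] 0.0 elbow z 0.45734179471145203
1 1 [-0.892  1.028  2.34   1.489  1.578  2.88 ] 0.0272 elbow z 0.40746087459285774
1 -1 [-0.868  0.934  2.26   1.471  1.566 -0.051] 0.0 elbow z 0.4494570879219759
-1 1 [0.291 0.897 1.981 4.56  1.549 2.88 ] 0.0261 elbow z 0.4651468867150898
-1 -1 [ 0.291  0.897  1.981  4.56   1.549 -0.261] 0.0261 elbow z 0.4650221114838205
```

```bash
time timeout 550 python3 - <<'E'
from k import *
np.set_printoptions(precision=2,suppress=True)
f={}
for y in (-.1,-.03,.04,.11):
  for al in (-1.1,-.7,-.3,.3,.7,1.1):
    for up in(1,-1):
      q,e=ik(box(-.123,y,.1035),tool(BY+al,up),n=10)
      if e<.03: print(y,al,up,q,round(e,4))
E
```

```text
-0.1 -1.1 1 [0.04 0.86 2.05 4.51 1.5  2.88] 0.0181
-0.1 -1.1 -1 [ 0.03  0.89  2.09  4.47  1.53 -0.15] 0.0
-0.1 -0.7 1 [-0.15  1.06  2.42  3.91  1.84 -2.88] 0.0135
-0.1 -0.7 -1 [-0.13  1.    2.39  3.93  1.75  0.18] 0.0
-0.1 0.3 1 [-1.14  1.1   2.48  1.83  1.7   2.71] 0.027
-0.1 0.3 -1 [-1.14  1.1   2.48  1.83  1.7  -0.43] 0.027
-0.1 0.7 1 [-1.22  1.02  2.36  1.45  1.56  2.88] 0.0185
-0.1 0.7 -1 [-1.2   0.95  2.3   1.44  1.56 -0.11] 0.0
-0.1 1.1 1 [-1.11  0.88  1.99  1.13  1.68 -2.88] 0.0078
-0.1 1.1 -1 [-1.12  0.89  2.01  1.13  1.68  0.22] 0.0
-0.03 -1.1 1 [0.17 0.88 2.01 4.56 1.54 2.88] 0.0198
-0.03 -1.1 -1 [ 0.17  0.9   2.02  4.56  1.55 -0.22] 0.0181
-0.03 -0.7 -1 [0.11 0.94 2.27 4.15 1.61 0.05] 0.0
-0.03 -0.3 1 [-0.1   1.15  2.48  3.65  2.03 -2.88] 0.0248
-0.03 -0.3 -1 [-0.12  1.1   2.48  3.59  1.97  0.18] 0.0194
-0.03 0.7 1 [-1.05  1.03  2.41  1.59  1.58  2.84] 0.0
-0.03 0.7 -1 [-1.05  1.03  2.41  1.59  1.58 -0.3 ] 0.0
-0.03 1.1 1 [-0.98  0.85  2.06  1.23  1.62 -2.88] 0.0239
-0.03 1.1 -1 [-1.    0.9   2.12  1.24  1.61  0.12] 0.0
0.04 -1.1 1 [ 0.36  0.88  1.8  -1.42  1.61  2.69] 0.
[... 155 characters left out ...]
2.88] 0.0153
0.04 -0.3 -1 [0.1  1.03 2.42 3.76 1.82 0.17] 0.0
0.04 0.7 1 [-0.84  1.09  2.48  1.78  1.66  2.73] 0.0017
0.04 0.7 -1 [-0.84  1.09  2.48  1.78  1.66 -0.41] 0.0017
0.04 1.1 -1 [-0.85  0.92  2.2   1.39  1.58  0.03] 0.0
0.11 -1.1 1 [ 0.46  0.91  1.7  -1.41  1.66  2.62] 0.0
0.11 -0.7 1 [0.45 0.89 1.97 4.5  1.51 2.87] 0.0
0.11 -0.7 -1 [ 0.45  0.89  1.97  4.5   1.51 -0.27] 0.0
0.11 -0.3 -1 [0.33 0.94 2.26 3.97 1.6  0.04] 0.0
0.11 0.3 -1 [-0.16  1.11  2.48  2.87  2.01 -0.12] 0.026
0.11 0.7 1 [-0.57  1.09  2.48  2.02  1.77  2.76] 0.0046
0.11 0.7 -1 [-0.57  1.09  2.48  2.02  1.77 -0.38] 0.0046
0.11 1.1 -1 [-0.67  0.93  2.24  1.57  1.57 -0.03] 0.0
real	0m29.335s
user	0m29.517s
sys	0m0.154s
```

```bash
time timeout 550 python3 - <<'E'
from k import *
np.set_printoptions(precision=2,suppress=True)
for al in (-.85,-.7,-.55):
    q,e=ik(box(-.123,.041,.1045),tool(BY+al,-1),seed=[.3,.9,2.13,4.34,1.53,-.11])
    q2,e2=ik(box(-.123-.07*np.cos(al),.041-.07*np.sin(al),.1045),tool(BY+al,-1),seed=q)
    print("grasp",al,q,round(e,4),"back70",q2,round(e2,4))
for al in (.55,.7,.85):
  for y in (-.07,-.05,-.03,-.01):
    q,e=ik(box(-.123,y,.1035),tool(BY+al,1),seed=[-1.05,1.03,2.41,1.59,1.58,2.84]);print("place",al,y,q,round(e,4))
E
```

```text
grasp -0.85 [ 0.33  0.89  2.02  4.53  1.53 -0.23] 0.0 back70 [ 0.46  0.9   2.06  4.56  1.56 -0.18] 0.0313
grasp -0.7 [ 0.31  0.9   2.12  4.35  1.53 -0.11] 0.0 back70 [ 0.49  0.9   2.12  4.53  1.55 -0.13] 0.0
grasp -0.55 [0.26 0.92 2.23 4.15 1.58 0.01] 0.0 back70 [0.45 0.93 2.26 4.34 1.59 0.04] 0.0
place 0.55 -0.07 [-1.14  1.07  2.47  1.64  1.6   2.75] 0.0
place 0.55 -0.05 [-1.09  1.09  2.48  1.68  1.62  2.72] 0.0044
place 0.55 -0.03 [-1.02  1.09  2.48  1.73  1.65  2.72] 0.0107
place 0.55 -0.01 [-0.95  1.09  2.48  1.79  1.67  2.72] 0.016
place 0.7 -0.07 [-1.15  1.02  2.38  1.5   1.56  2.88] 0.008
place 0.7 -0.05 [-1.1   1.01  2.39  1.54  1.57  2.88] 0.0017
place 0.7 -0.03 [-1.05  1.03  2.41  1.59  1.58  2.84] 0.0
place 0.7 -0.01 [-1.    1.05  2.44  1.64  1.6   2.8 ] 0.0
place 0.85 -0.07 [-1.16  1.03  2.33  1.39  1.56  2.88] 0.031
place 0.85 -0.05 [-1.11  1.03  2.34  1.42  1.56  2.88] 0.0244
place 0.85 -0.03 [-1.06  1.02  2.36  1.46  1.56  2.88] 0.0184
place 0.85 -0.01 [-1.01  1.02  2.37  1.5   1.57  2.88] 0.0131
real	0m1.830s
user	0m1.993s
sys	0m0.187s
```

```bash
cat >> k.py <<'E'
def retr(al,up,x,y,z,back): return box(x-back*np.cos(al),y-back*np.sin(al),z),tool(BY+al,up)
def plan(q0,q1,n,pose1=None,p0=None):
    """n calls of 5 equal rows along the joint line; prints the row of each call, rounded, tracking commanded pose"""
    p,G=p0 if p0 else fk(q0,P)
    for i in range(1,n+1):
        x,H=fk(q0+(q1-q0)*i/n,P) if not(i==n and pose1) else pose1
        d=((x-p)*200).round(1);w=((H*G.inv()).as_rotvec()/5).round(4)
        for _ in range(5): p=p+d/1000;G=R.from_rotvec(w)*G
        print(list(map(float,d)),list(map(float,w)),"-> p",p.round(3),"q",(q0+(q1-q0)*i/n).round(2))
    return p,G
E
python3 - <<'E'
from k import *
from workcell import manip
np.set_printoptions(precision=3,suppress=True)
o=manip.get_obs();q0=o["joint_pos"]
a=-.7
g,e=ik(*retr(a,-1,-.123,.041,.1045,0),seed=[.3,.9,2.13,4.34,1.53,-.11])
b,e=ik(*retr(a,-1,-.123,.041,.1045,.07),seed=g)
H=retr(a,-1,-.123,.041,.26,.07);h,e3=ik(*H,seed=b);print("high",h,e3,"back",b,e)
plan(q0,h,7,H)
pl,e=ik(*retr(.7,1,-.12,-.008,.1035,0),seed=[-1,1.05,2.44,1.64,1.6,2.8]);print("place",pl,e)
for bk in(.02,.04,.06):print("retreat",bk,ik(*retr(.7,1,-.12,-.008,.1025,bk),seed=pl))
for dy in(.02,.04,.06):print("side",dy,ik(*retr(.7,1,-.12-.3*dy,-.008-dy,.1025,0),seed=pl))
print("up",ik(*retr(.7,1,-.12,-.008,.2,0),seed=pl))
E
```

```text
high [ 0.491  0.479  2.058  4.56   1.468 -0.596] 0.0007694112508646377 back [ 0.492  0.896  2.116  4.533  1.548 -0.128] 6.48688589474494e-11
[18.1, 41.2, 8.0] [0.0788, -0.0935, 0.0786] -> p [ 0.612 -0.096  0.426] q [-0.73  0.41  1.09  1.1   1.81  0.7 ]
[3.5, 30.4, 16.5] [0.0939, -0.0812, 0.0331] -> p [0.629 0.056 0.508] q [-0.52  0.42  1.26  1.67  1.75  0.48]
[-2.1, 13.3, 14.1] [0.1026, -0.0486, -0.0105] -> p [0.619 0.122 0.579] q [-0.32  0.44  1.42  2.25  1.69  0.26]
[-1.7, 0.4, 2.0] [0.097, -0.0034, -0.0424] -> p [0.61  0.124 0.589] q [-0.12  0.45  1.58  2.83  1.64  0.05]
[-3.2, -4.1, -13.6] [0.078, 0.042, -0.0578] -> p [0.594 0.104 0.521] q [ 0.09  0.46  1.74  3.41  1.58 -0.17]
[-11.1, -3.1, -25.2] [0.0528, 0.0765, -0.0586] -> p [0.539 0.088 0.395] q [ 0.29  0.47  1.9   3.98  1.52 -0.38]
[-23.8, -1.7, -27.0] [0.0308, 0.096, -0.0525] -> p [0.42 0.08 0.26] q [ 0.49  0.48  2.06  4.56  1.47 -0.6 ]
place [-0.982  1.04   2.432  1.653  1.599  2.812] 3.3471826537024344e-12
retreat 0.02 (array([-1.063,  1.074,  2.465,  1.576,  1.573,  2.744]), np.float64(2.416592917813805e-08))
retreat 0.04 (array([-1.142,  1.09 ,  2.48 ,  1.498,  1.538,  2.714]), np.float64(0.0032754676626162924))
retreat 0.06 (array([-1.218,  1.094,  2.48 ,  1.418,  1.503,  2.715]), np.float64(0.008633310197251555))
side 0.02 (array([-1.054,  1.038,  2.425,  1.585,  1.576,  2.819]), np.float64(1.5051151143677663e-07))
side 0.04 (array([-1.121,  1.029,  2.414,  1.521,  1.555,  2.841]), np.float64(2.355479408647926e-07))
side 0.06 (array([-1.184,  1.016,  2.397,  1.46 ,  1.54 ,  2.871]), np.float64(5.010931372151231e-07))
up (array([-0.997,  0.859,  2.48 ,  1.647,  1.658,  2.88 ]), np.float64(0.03993845074534886))
```

```bash
cat >> k.py <<'E'
A=.7
def fwd(w):  # world -> box frame
    w=np.atleast_2d(w);return np.c_[(rz(-BY).apply(np.c_[w[:,:2]-BC,np.zeros(len(w))]))[:,:2],w[:,2]]
gp,gG=retr(-A,-1,-.123,.041,.1045,0)
PC=np.r_[box(-.101,.035,.104)]
s=np.linspace(-1,1,5);PL=np.array([[.05*i,.055*j,k] for i in s for j in s for k in(-.004,.002)])
PLt=gG.inv().apply(rz(BY).apply(PL)+PC-gp)
FI=np.array([[.009*i,.02*j,-k] for i in(-1,1) for j in(-1,1) for k in np.linspace(0,.06,7)])
BO=np.array([[.0375*i,.0935*j,-.064-k] for i in(-1,0,1) for j in(-1,0,1) for k in (0,.05,.1)])
def clear(q,plate):
    p,G=fk(q,P);o=[]
    for pts in([PLt] if plate else [])+[FI,BO]:
        b=fwd(G.apply(pts)+p);inn=(abs(b[:,0])<.11)&(abs(b[:,1])<.16)
        o.append(round(float(np.where(inn,b[:,2]-.1,b[:,2]).min())*1000))
    return o,fwd(p)[0].round(3)
E
python3 - <<'E'
from k import *
np.set_printoptions(precision=2,suppress=True)
g,e=ik(gp,gG,seed=[.3,.9,2.13,4.34,1.53,-.11])
b,e1=ik(*retr(-A,-1,-.123,.041,.1045,.045),seed=g);print("g",g,"b",b,e1)
pl,e=ik(*retr(A,1,-.12,-.008,.1035,0),seed=[-1,1.05,2.44,1.64,1.6,2.8])
bh=b+[0,-.5,-.1,-.1,0,0];gh=g+[0,-.45,-.2,0,0,0];ph=pl+[0,-.5,-.2,0,0,0]
print("approach");[print(t,clear(bh+(b-bh)*t,0)) for t in np.linspace(0,1,6)];[print(t,clear(b+(g-b)*t,0)) for t in (.5,1)]
print("lift");[print(t,clear(g+(gh-g)*t,1)) for t in np.linspace(0,1,6)]
print("flip");[print(t,clear(gh+(ph-gh)*t,1)) for t in np.linspace(0,1,11)]
print("lower");[print(t,clear(ph+(pl-ph)*t,1)) for t in np.linspace(0,1,9)]
E
```

```text
g [ 0.31  0.9   2.12  4.35  1.53 -0.11] b [ 0.42  0.9   2.12  4.47  1.54 -0.12] 8.664401274907759e-09
approach
0.0 ([311, 215], array([-0.15,  0.08,  0.34]))
0.2 ([263, 169], array([-0.15,  0.09,  0.29]))
0.4 ([216, 125], array([-0.14,  0.09,  0.24]))
0.6000000000000001 ([170, 84], array([-0.14,  0.08,  0.2 ]))
0.8 ([126, 46], array([-0.15,  0.08,  0.15]))
1.0 ([84, 11], array([-0.16,  0.07,  0.1 ]))
0.5 ([85, 11], array([-0.14,  0.06,  0.1 ]))
1 ([84, 11], array([-0.12,  0.04,  0.1 ]))
lift
0.0 ([0, 84, 11], array([-0.12,  0.04,  0.1 ]))
0.2 ([42, 29, 43], array([-0.11,  0.05,  0.15]))
0.4 ([81, 72, 7], array([-0.1 ,  0.05,  0.19]))
0.6000000000000001 ([126, 118, 61], array([-0.1 ,  0.06,  0.24]))
0.8 ([174, 168, 101], array([-0.1 ,  0.06,  0.29]))
1.0 ([222, 220, 157], array([-0.1 ,  0.05,  0.34]))
flip
0.0 ([222, 220, 157], array([-0.1 ,  0.05,  0.34]))
0.1 ([235, 233, 147], array([-0.07,  0.03,  0.37]))
0.2 ([254, 248, 140], array([-0.04,  0.02,  0.39]))
0.30000000000000004 ([262, 254, 146], array([-0.02,  0.01,  0.4 ]))
0.4 ([257, 251, 146], array([0.  , 0.01, 0.4 ]))
0.5 ([240, 240, 143], array([ 0.01, -0.  ,  0.38]))
0.6000000000000001 ([212, 223, 163], array([ 0.01, -0.01,  0.36]))
0.7000000000000001 ([179, 202, 134], array([ 0.  , -0.02,  0.33]))
0.8 ([146, 172, 111], array([-0.02, -0.03,  0.3 ]))
0.9 ([117, 142, 71], array([-0.05, -0.04,  0.27]))
1.0 ([98, 117, 41], array([-0.09, -0.04,  0.24]))
lower
0.0 ([98, 117, 41], array([-0.09, -0.04,  0.24]))
0.125 ([82, 96, 40], array([-0.09, -0.04,  0.22]))
0.25 ([75, 76, 16], array([-0.09, -0.04,  0.2 ]))
0.375 ([60, 58, 9], array([-0.09, -0.04,  0.18]))
0.5 ([46, 40, -14], array([-0.1 , -0.03,  0.16]))
0.625 ([33, 24, 42], array([-0.1 , -0.03,  0.15]))
0.75 ([24, 12, 30], array([-0.11, -0.02,  0.13]))
0.875 ([13, -3, 19], array([-0.11, -0.01,  0.12]))
1.0 ([2, 83, 10], array([-0.12, -0.01,  0.1 ]))
```

```bash
python3 - <<'E'
from k import *
from workcell import manip
q0=manip.get_obs()["joint_pos"]
g,e=ik(gp,gG,seed=[.3,.9,2.13,4.34,1.53,-.11])
B=retr(-A,-1,-.123,.041,.1045,.045);b,e1=ik(*B,seed=g);bh=b+[0,-.5,-.1,-.1,0,0]
c=plan(q0,bh,6,fk(bh,P));plan(bh,b,2,B,c)
for t in np.linspace(0,1,13):print(clear(q0+(bh-q0)*t,0),end=" ")
E
```

```text
[18.0, 46.1, 10.8] [0.0935, -0.0959, 0.0772] -> p [ 0.611 -0.072  0.44 ] q [-0.7   0.4   1.12  1.16  1.81  0.74]
[0.5, 31.3, 19.8] [0.1118, -0.0752, 0.0307] -> p [0.614 0.085 0.539] q [-0.48  0.4   1.3   1.8   1.75  0.57]
[-4.6, 9.9, 14.4] [0.1195, -0.0339, -0.0118] -> p [0.591 0.134 0.611] q [-0.25  0.4   1.48  2.44  1.7   0.4 ]
[-3.5, -3.4, -2.6] [0.11, 0.0167, -0.0406] -> p [0.573 0.117 0.598] q [-0.03  0.4   1.66  3.08  1.65  0.22]
[-7.2, -5.8, -20.7] [0.0863, 0.0615, -0.053] -> p [0.537 0.088 0.494] q [0.2  0.4  1.84 3.72 1.59 0.05]
[-19.3, -3.6, -30.0] [0.0585, 0.0908, -0.0538] -> p [0.441 0.07  0.344] q [ 0.42  0.4   2.02  4.37  1.54 -0.12]
[2.6, 0.3, -25.0] [-0.0198, 0.0569, -0.0084] -> p [0.454 0.072 0.219] q [ 0.42  0.65  2.07  4.42  1.54 -0.12]
[-3.7, -2.3, -23.0] [-0.0223, 0.0557, -0.0097] -> p [0.435 0.06  0.104] q [ 0.42  0.9   2.12  4.47  1.54 -0.12]
([376, 395], array([-0.002, -0.268,  0.386])) ([288, 376], array([ 0.032, -0.14 ,  0.403])) ([321, 280], array([ 0.041, -0.024,  0.44 ])) ([368, 304], array([0.031, 0.067, 0.488])) ([406, 315], array([0.013, 0.129, 0.539])) ([434, 322], array([-0.006,  0.163,  0.583])) ([452, 328], array([-0.02 ,  0.173,  0.611])) ([453, 334], array([-0.028,  0.168,  0.617])) ([435, 309], array([-0.034,  0.153,  0.598])) ([394, 264], array([-0.043,  0.135,  0.556])) ([338, 246], array([-0.063,  0.118,  0.494])) ([293, 206], array([-0.099,  0.1  ,  0.421])) ([311, 215], array([-0.154,  0.081,  0.345]))
```

Call:
move_arm([
  [[18,44,11],[0.089,-0.09,0.073],0],
  [[18,44,11],[0.089,-0.09,0.073],0],
  [[18,44,11],[0.089,-0.09,0.073],0],
  [[18,44,11],[0.089,-0.09,0.073],0],
  [[18,44,11],[0.089,-0.09,0.073],0],
])

```text
clock: 7.0
position: [0.6111, -0.0799, 0.4419]
tool_rot: [0.836, 0.123, 0.312, -0.435]
contact_force: [-0.1, -0.3, 0.1]
gripper_width: 0.0505
finger_force: 0.0
```

Call:
move_arm([
  [[0.5,31,20],[0.112,-0.075,0.031],0],
  [[0.5,31,20],[0.112,-0.075,0.031],0],
  [[0.5,31,20],[0.112,-0.075,0.031],0],
  [[0.5,31,20],[0.112,-0.075,0.031],0],
  [[0.5,31,20],[0.112,-0.075,0.031],0],
])

```text
clock: 7.5
position: [0.6127, 0.0743, 0.5418]
tool_rot: [-0.6, -0.172, -0.447, 0.64]
contact_force: [-0.4, 0.7, -0.1]
gripper_width: 0.0442
finger_force: 0.0
```

Call:
move_arm([
  [[-4.6,10,14],[0.12,-0.034,-0.012],0],
  [[-4.6,10,14],[0.12,-0.034,-0.012],0],
  [[-4.6,10,14],[0.12,-0.034,-0.012],0],
  [[-4.6,10,14],[0.12,-0.034,-0.012],0],
  [[-4.6,10,14],[0.12,-0.034,-0.012],0],
])

```text
clock: 8.0
position: [0.5895, 0.1235, 0.6112]
tool_rot: [-0.351, -0.065, -0.544, 0.759]
contact_force: [0.9, -0.5, 0.3]
gripper_width: 0.044
finger_force: 0.0
```

```bash
python3 - <<'E'
from k import *
from h import st
from workcell import manip
st();q0=manip.get_obs()["joint_pos"];print(fk(q0,P)[0])
g,e=ik(gp,gG,seed=[.3,.9,2.13,4.34,1.53,-.11])
B=retr(-A,-1,-.123,.041,.1045,.045);b,e1=ik(*B,seed=g);bh=b+[0,-.5,-.1,-.1,0,0]
c=plan(q0,bh,3,fk(bh,P));plan(bh,b,2,B,c)
E
```

```text
8.0 q [-0.2811  0.3857  1.4879  2.4162  1.6943  0.4467] p [0.5895 0.1235 0.6112] R [-0.3507 -0.0655 -0.5444  0.7591] F [ 0.8935 -0.4647  0.2817] w 0.044002966800961475 0.0
tool in box mm [-18.7763 162.4377]
[0.5895 0.1237 0.611 ]
[-3.6, -2.6, -2.1] [0.1108, 0.0116, -0.0416] -> p [0.572 0.111 0.601] q [-0.05  0.39  1.67  3.07  1.64  0.26]
[-6.9, -5.2, -20.8] [0.0867, 0.0605, -0.0549] -> p [0.537 0.085 0.497] q [0.19 0.39 1.84 3.72 1.59 0.07]
[-19.3, -2.8, -30.4] [0.0576, 0.0927, -0.0549] -> p [0.441 0.071 0.345] q [ 0.42  0.4   2.02  4.37  1.54 -0.12]
[2.6, 0.3, -25.0] [-0.0198, 0.0569, -0.0085] -> p [0.454 0.072 0.22 ] q [ 0.42  0.65  2.07  4.42  1.54 -0.12]
[-3.6, -2.4, -23.0] [-0.0223, 0.0557, -0.0096] -> p [0.436 0.06  0.105] q [ 0.42  0.9   2.12  4.47  1.54 -0.12]
```

Tracking matches the model, so I'll continue down to a point above the approach pose.

Call:
move_arm([
  [[-3.6,-2.6,-2],[0.111,0.012,-0.042],0],
  [[-3.6,-2.6,-2],[0.111,0.012,-0.042],0],
  [[-3.6,-2.6,-2],[0.111,0.012,-0.042],0],
  [[-3.6,-2.6,-2],[0.111,0.012,-0.042],0],
  [[-3.6,-2.6,-2],[0.111,0.012,-0.042],0],
])

```text
clock: 8.5
position: [0.5716, 0.1102, 0.6005]
tool_rot: [-0.152, 0.146, -0.606, 0.767]
contact_force: [0.8, 0.4, 0.9]
gripper_width: 0.0444
finger_force: 0.0
```

Call:
move_arm([
  [[-7,-5,-21],[0.087,0.06,-0.055],0],
  [[-7,-5,-21],[0.087,0.06,-0.055],0],
  [[-7,-5,-21],[0.087,0.06,-0.055],0],
  [[-7,-5,-21],[0.087,0.06,-0.055],0],
  [[-7,-5,-21],[0.087,0.06,-0.055],0],
])

```text
clock: 9.0
position: [0.5363, 0.0851, 0.495]
tool_rot: [-0.053, 0.404, -0.63, 0.661]
contact_force: [0.4, -0.0, -0.3]
gripper_width: 0.0442
finger_force: 0.0
```

Call:
move_arm([
  [[-19,-3,-30],[0.058,0.092,-0.055],0],
  [[-19,-3,-30],[0.058,0.092,-0.055],0],
  [[-19,-3,-30],[0.058,0.092,-0.055],0],
  [[-19,-3,-30],[0.058,0.092,-0.055],0],
  [[-19,-3,-30],[0.058,0.092,-0.055],0],
])

```text
clock: 9.5
position: [0.4408, 0.0699, 0.345]
tool_rot: [-0.045, 0.632, -0.621, 0.461]
contact_force: [-0.3, -0.2, 0.5]
gripper_width: 0.0443
finger_force: 0.0
```

Call:
move_arm([
  [[2.6,0.3,-25],[-0.02,0.057,-0.008],0],
  [[2.6,0.3,-25],[-0.02,0.057,-0.008],0],
  [[2.6,0.3,-25],[-0.02,0.057,-0.008],0],
  [[2.6,0.3,-25],[-0.02,0.057,-0.008],0],
  [[0,0,0],[0,0,0],0],
])

```text
clock: 10.0
position: [0.4527, 0.071, 0.2445]
tool_rot: [-0.125, 0.654, -0.645, 0.375]
contact_force: [-1.0, -0.3, -0.7]
gripper_width: 0.044
finger_force: 0.0
```

```bash
cat >> k.py <<'E'
def go(pose,n,msg=""):
    from workcell import manip
    o=manip.get_obs();p,G=o["position"],R.from_quat(o["tool_rot"])
    x,H=pose;print(msg,n,"rows of",((x-p)*1000/n).round(2),((H*G.inv()).as_rotvec()/n).round(4))
E
python3 - <<'E'
from k import *
from h import st
st();go(retr(-A,-1,-.123,.041,.1045,.045),8)
E
```

```text
10.0 q [ 0.4212  0.5935  2.0707  4.3997  1.538  -0.1176] p [0.4527 0.071  0.2445] R [-0.125   0.6544 -0.6446  0.3749] F [-1.0188 -0.3356 -0.6956] w 0.04402209177829562 0.0
tool in box mm [-142.6103   84.0529]
 8 rows of [ -2.16  -1.36 -17.5 ] [-0.0163  0.0413 -0.0076]
```

Call:
move_arm([
  [[-2.4,-1.5,-20],[-0.018,0.047,-0.009],0],
  [[-2.4,-1.5,-20],[-0.018,0.047,-0.009],0],
  [[-2.4,-1.5,-20],[-0.018,0.047,-0.009],0],
  [[-2.2,-1.4,-18],[-0.017,0.042,-0.008],0],
  [[-2,-1.3,-16],[-0.015,0.038,-0.007],0],
])

```text
clock: 10.5
position: [0.4413, 0.0633, 0.1525]
tool_rot: [-0.196, 0.666, -0.663, 0.283]
contact_force: [0.0, -1.8, -0.0]
gripper_width: 0.0438
finger_force: 0.0
```

Call:
move_arm([
  [[-1.8,-1.1,-14],[-0.014,0.033,-0.006],0],
  [[-1.5,-0.9,-12],[-0.011,0.028,-0.005],0],
  [[-1.3,-0.8,-10],[-0.009,0.024,-0.004],0],
  [[-0.8,-0.5,-6],[-0.006,0.014,-0.002],0],
  [[-0.5,-0.3,-4],[-0.004,0.009,-0.002],0],
])

```text
clock: 11.0
position: [0.4354, 0.0589, 0.106]
tool_rot: [0.231, -0.667, 0.668, -0.234]
contact_force: [0.4, -0.8, 0.4]
gripper_width: 0.0441
finger_force: 0.0
```

```bash
python3 - <<'E'
from k import *
from h import *
st();go(retr(-A,-1,-.123,.041,.1045,0),9)
r=snap();cv2.imwrite("pics/p5.png",np.hstack([cv2.resize(r["top"][0][170:320,200:370],(400,353)),cv2.resize(r["scene"][0][60:240,130:330],(400,360))[:353]]))
E
```

```text
11.0 q [ 0.4227  0.8955  2.1232  4.4662  1.5443 -0.1149] p [0.4354 0.0589 0.106 ] R [ 0.2307 -0.6671  0.6685 -0.2344] F [ 0.4265 -0.7894  0.4145] w 0.04406164890008323 0.0
tool in box mm [-157.168    68.7903]
 9 rows of [ 3.11 -3.77 -0.16] [0.     0.0006 0.0003]
```

View pics/p5.png

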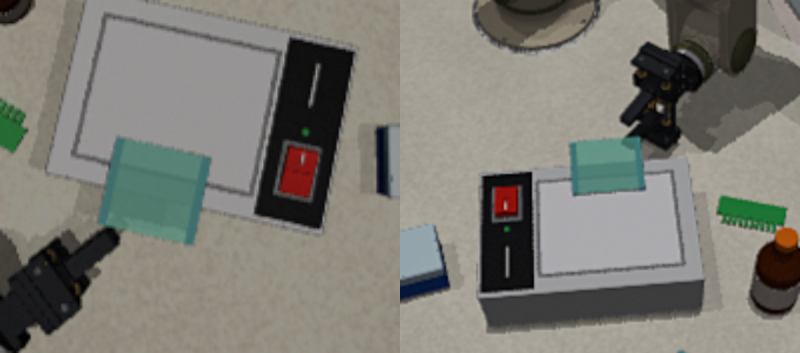

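Call:
move_arm([
  [[3.5,-4.2,-0.5],[0,0.001,0],0],
  [[3.5,-4.2,-0.5],[0,0.001,0],0],
  [[3.5,-4.2,-0.5],[0,0.001,0],0],
  [[3.5,-4.2,0],[0,0.001,0],0],
  [[3.5,-4.2,0],[0,0,0],0],
])

```text
clock: 11.6
position: [0.4532, 0.0371, 0.1047]
tool_rot: [0.232, -0.668, 0.668, -0.233]
contact_force: [-0.1, -0.4, 0.2]
gripper_width: 0.044
finger_force: 0.0
```

Call:
move_arm([
  [[3.5,-4.2,0],[0,0.001,0],0],
  [[3.5,-4.2,0],[0,0,0],0],
  [[2.5,-3,0],[0,0,0],0],
  [[1,-1.5,0],[0,0,0],0],
  [[0,0,0],[0,0,0],0],
])

```text
clock: 12.1
position: [0.4635, 0.0246, 0.1046]
tool_rot: [0.232, -0.668, 0.668, -0.233]
contact_force: [0.3, 0.5, -0.0]
gripper_width: 0.0437
finger_force: 0.0
```

```bash
python3 - <<'E'
from k import *
from h import *
st();go(retr(-A,-1,-.123,.041,.1045,0),1)
E
```

```text
12.1 q [ 0.3061  0.8969  2.1219  4.3515  1.5276 -0.1143] p [0.4635 0.0246 0.1046] R [ 0.2321 -0.6678  0.6679 -0.2325] F [ 0.3115  0.5219 -0.044 ] w 0.04368693382128107 0.0
tool in box mm [-122.9475   40.6659]
 1 rows of [ 0.01  0.34 -0.11] [-0.      0.0007  0.0033]
```

Call:
move_arm([
  [[0,0,0],[0,0,0],-0.4],
  [[0,0,0],[0,0,0],-0.65],
  [[0,0,0],[0,0,0],-0.75],
  [[0,0,0],[0,0,0],-0.8],
  [[0,0,0],[0,0,0],-0.84],
])

```text
clock: 12.6
position: [0.4634, 0.0249, 0.1046]
tool_rot: [0.232, -0.668, 0.668, -0.233]
contact_force: [-0.2, -0.2, -0.3]
gripper_width: 0.0076
finger_force: 0.0
```

Call:
move_arm([
  [[0,0,0],[0,0,0],-0.87],
  [[0,0,0],[0,0,0],-0.9],
  [[0,0,0],[0,0,0],-0.93],
  [[0,0,0],[0,0,0],-1],
  [[0,0,0],[0,0,0],-1],
])

```text
clock: 13.1
position: [0.4634, 0.0248, 0.1045]
tool_rot: [0.232, -0.668, 0.668, -0.233]
contact_force: [-0.4, 0.9, -0.8]
gripper_width: 0.0037
finger_force: 30.0
```

```bash
python3 - <<'E'
from k import *
from h import *
st()
g,e=ik(gp,gG,seed=[.3,.9,2.13,4.34,1.53,-.11]);pl,e=ik(*retr(A,1,-.12,-.008,.1035,0),seed=[-1,1.05,2.44,1.64,1.6,2.8])
gu,e=ik(gp+[0,0,.04],gG,seed=g);print("gu",gu,e,clear(gu,1))
gh=gu+[0,-.4,-.2,0,0,0]
print("lift");[print(t,clear(gu+(gh-gu)*t,1)) for t in np.linspace(0,1,6)]
for d in([0,-.3,0,0,0,0],[0,-.4,.04,0,0,0],[-.15,-.3,0,-.1,0,0],[-.15,-.3,0,-.1,0,-.15],[0,-.3,0,0,0,-.3]):
  ph=pl+d;print(d);[print(clear(ph+(pl-ph)*t,1),end=" ") for t in np.linspace(0,1,7)]
E
```

```text
13.1 q [ 0.3066  0.897   2.1219  4.3516  1.5275 -0.1144] p [0.4634 0.0248 0.1045] R [ 0.2323 -0.6678  0.6678 -0.2326] F [-0.3706  0.8917 -0.7579] w 0.0037471325866280207 29.997541091870517
tool in box mm [-123.0326   40.8628]
gu [ 0.3053  0.7862  2.126   4.3537  1.489  -0.2145] 2.8213583187683705e-12 ([40, 124, 51], array([-0.123,  0.041,  0.144]))
lift
0.0 ([40, 124, 51], array([-0.123,  0.041,  0.144]))
0.2 ([79, 66, 81], array([-0.113,  0.047,  0.185]))
0.4 ([115, 106, 114], array([-0.106,  0.05 ,  0.227]))
0.6000000000000001 ([156, 149, 89], array([-0.103,  0.052,  0.272]))
0.8 ([199, 195, 141], array([-0.104,  0.052,  0.318]))
1.0 ([244, 244, 175], array([-0.109,  0.049,  0.366]))
[0, -0.3, 0, 0, 0, 0]
([76, 162, 81], array([-0.123, -0.005,  0.185])) ([64, 149, 69], array([-0.121, -0.007,  0.172])) ([51, 136, 56], array([-0.12 , -0.008,  0.158])) ([39, 123, 45], array([-0.119, -0.009,  0.145])) ([27, 110, 33], array([-0.119, -0.009,  0.131])) ([14, 97, 21], array([-0.119, -0.009,  0.117])) ([2, 83, 10], array([-0.12 , -0.008,  0.103])) [0, -0.4, 0.04, 0, 0, 0]
([110, 191, 109], 
[... 728 characters left out ...]
[72, 163, 81], array([-0.132, -0.052,  0.186])) ([62, 150, 68], array([-0.129, -0.047,  0.174])) ([51, 137, 56], array([-0.126, -0.04 ,  0.161])) ([39, 124, 44], array([-0.123, -0.033,  0.147])) ([27, 111, 32], array([-0.121, -0.025,  0.133])) ([15, 97, 21], array([-0.12 , -0.017,  0.118])) ([2, 83, 10], array([-0.12 , -0.008,  0.103])) [0, -0.3, 0, 0, 0, -0.3]
([67, 162, 83], array([-0.123, -0.005,  0.185])) ([56, 59, 68], array([-0.121, -0.007,  0.172])) ([45, 43, 55], array([-0.12 , -0.008,  0.158])) ([34, 28, 42], array([-0.119, -0.009,  0.145])) ([24, 109, 30], array([-0.119, -0.009,  0.131])) ([13, 96, 20], array([-0.119, -0.009,  0.117])) ([2, 83, 10], array([-0.12 , -0.008,  0.103]))
```

```bash
python3 - <<'E'
from k import *
from h import *
g,e=ik(gp,gG,seed=[.3,.9,2.13,4.34,1.53,-.11]);pl,e=ik(*retr(A,1,-.12,-.008,.1035,0),seed=[-1,1.05,2.44,1.64,1.6,2.8])
gu,e=ik(gp+[0,0,.04],gG,seed=g);gh=gu+[0,-.3,-.2,0,0,0];ph=pl+[0,-.3,0,0,0,0]
c=plan(gu,gh,2,fk(gh,P));m=gh+(ph-gh)*.5+[0,-.15,-.15,0,0,0]
c=plan(gh,m,4,fk(m,P),c);print(c[0]-fk(m,P)[0]);plan(m,ph,4,fk(ph,P),c)
for u,v in((gh,m),(m,ph)):[print(clear(u+(v-u)*t,1)[0],end=" ") for t in np.linspace(0,1,7)]
E
```

```text
Traceback (most recent call last):
  File "k.py", line 12, in fk
    r0,d,h,a,e,b,d2,L,c=P
    ^^^^^^^^^^^^^^^^^^^
ValueError: not enough values to unpack (expected 9, got 2)
```

Call:
move_arm([
  [[0,0,3],[0,0,0],-1],
  [[0,0,6],[0,0,0],-1],
  [[0,0,10],[0,0,0],-1],
  [[0,0,11],[0,0,0],-1],
  [[0,0,10],[0,0,0],-1],
])

```text
clock: 13.6
position: [0.4633, 0.0247, 0.1458]
tool_rot: [0.232, -0.668, 0.668, -0.233]
contact_force: [-0.3, 1.1, -2.1]
gripper_width: 0.0036
finger_force: 30.0
```

```bash
python3 - <<'E'
from h import *
st();r=snap()
cv2.imwrite("pics/p6.png",np.hstack([cv2.resize(r["top"][0][170:320,200:370],(400,353)),cv2.resize(r["scene"][0][60:240,130:330],(400,360))[:353]]))
E
```

```text
13.6 q [ 0.3066  0.783   2.1238  4.3581  1.4888 -0.2189] p [0.4633 0.0247 0.1458] R [ 0.232  -0.6677  0.6679 -0.2328] F [-0.3307  1.1402 -2.0516] w 0.0035638223802505085 29.9979848228395
tool in box mm [-123.1286   40.816 ]
```

View pics/p6.png

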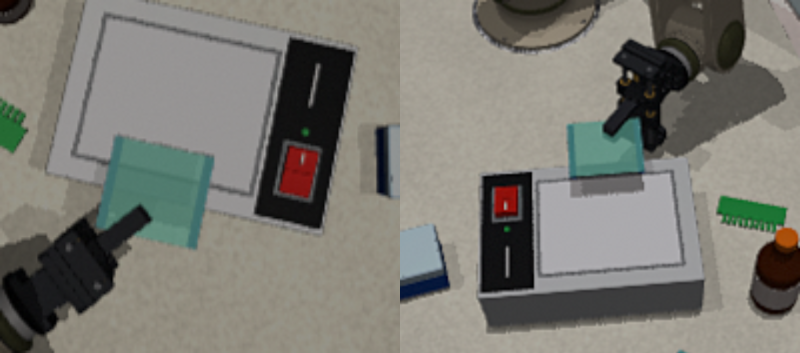

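The plate is lifted and held level in the fingers, with a gap and shadow visible beneath it. Next I'll plan the flip.

```bash
python3 - <<'E'
from k import *
from workcell import manip
g=manip.get_obs()["joint_pos"];pl,e=ik(*retr(A,1,-.12,-.008,.1035,0),seed=[-1,1.05,2.44,1.64,1.6,2.8])
gu=g;gh=gu+[0,-.3,-.2,0,0,0];ph=pl+[0,-.3,0,0,0,0]
c=plan(gu,gh,1,fk(gh,P));m=gh+(ph-gh)*.5+[0,-.15,-.15,0,0,0]
c=plan(gh,m,4,fk(m,P),c);plan(m,ph,4,fk(ph,P),c)
for u,v in((gh,m),(m,ph)):[print(clear(u+(v-u)*t,1)[0],end=" ") for t in np.linspace(0,1,7)]
E
```

```text
[7.0, 2.2, 34.7] [0.0302, -0.0953, -0.0] -> p [0.498 0.036 0.32 ] q [ 0.31  0.48  1.92  4.36  1.49 -0.22]
[7.4, -6.5, 9.3] [0.0005, -0.0642, 0.0374] -> p [0.535 0.004 0.366] q [0.15 0.48 1.95 4.02 1.5  0.16]
[5.4, -4.6, 6.7] [0.0053, -0.047, 0.0514] -> p [ 0.562 -0.019  0.4  ] q [-0.02  0.47  1.98  3.68  1.52  0.54]
[3.6, -3.1, 3.2] [0.0116, -0.0271, 0.061] -> p [ 0.58  -0.035  0.416] q [-0.18  0.47  2.    3.34  1.53  0.92]
[1.7, -2.2, -0.2] [0.0192, -0.0062, 0.0652] -> p [ 0.589 -0.046  0.415] q [-0.34  0.46  2.03  3.01  1.54  1.3 ]
[-0.4, -1.9, -16.0] [0.0462, 0.038, 0.0627] -> p [ 0.587 -0.055  0.335] q [-0.5   0.53  2.13  2.67  1.56  1.68]
[-5.4, -0.0, -14.9] [0.0688, 0.0466, 0.054] -> p [ 0.56  -0.055  0.26 ] q [-0.66  0.6   2.23  2.33  1.57  2.05]
[-9.4, 2.5, -10.7] [0.0851, 0.051, 0.0445] -> p [ 0.513 -0.043  0.207] q [-0.82  0.67  2.33  1.99  1.59  2.43]
[-11.7, 4.6, -4.2] [0.0945, 0.0521, 0.0385] -> p [ 0.454 -0.02   0.186] q [-0.98  0.74  2.43  1.65  1.6   2.81]
[200, 193, 127] [217, 213, 125] [241, 235, 127] [261, 253, 142] [275, 264, 154] [279, 268, 160] [275, 267, 163] [275, 267, 163] [213, 222, 153] [153, 180, 119] [102, 134, 78] [68, 97, 28] [56, 73, 19] [76, 162, 81]
```

Call:
move_arm([
  [[7,2,32],[0.03,-0.095,0],-1],
  [[7,2,35],[0.03,-0.095,0],-1],
  [[7,2,35],[0.03,-0.095,0],-1],
  [[7,2,35],[0.03,-0.095,0],-1],
  [[7,2,35],[0.03,-0.095,0],-1],
])

```text
clock: 14.2
position: [0.4982, 0.0347, 0.318]
tool_rot: [0.049, -0.642, 0.652, -0.401]
contact_force: [1.3, 1.1, -2.0]
gripper_width: 0.0036
finger_force: 30.0
```

Call:
move_arm([
  [[12,-11,16],[0.003,-0.111,0.089],-1],
  [[12,-11,16],[0.003,-0.111,0.089],-1],
  [[12,-11,16],[0.003,-0.111,0.089],-1],
  [[12,-11,16],[0.003,-0.111,0.089],-1],
  [[12,-11,16],[0.003,-0.111,0.089],-1],
])

```text
clock: 14.7
position: [0.5584, -0.0205, 0.3969]
tool_rot: [-0.007, 0.486, -0.532, 0.693]
contact_force: [0.6, -0.7, -1.2]
gripper_width: 0.0033
finger_force: 30.0
```

Call:
move_arm([
  [[5,-5,3],[0.031,-0.033,0.126],-1],
  [[5,-5,3],[0.031,-0.033,0.126],-1],
  [[5,-5,3],[0.031,-0.033,0.126],-1],
  [[5,-5,3],[0.031,-0.033,0.126],-1],
  [[5,-5,3],[0.031,-0.033,0.126],-1],
])

```text
clock: 15.2
position: [0.5832, -0.0453, 0.4114]
tool_rot: [-0.062, 0.442, -0.251, 0.859]
contact_force: [-0.5, -0.3, -1.3]
gripper_width: 0.0036
finger_force: 30.0
```

```bash
python3 - <<'E'
from k import *
from h import st
from workcell import manip
st()
g=manip.get_obs()["joint_pos"];pl,e=ik(*retr(A,1,-.12,-.008,.1035,0),seed=[-1,1.05,2.44,1.64,1.6,2.8])
ph=pl+[0,-.3,0,0,0,0]
plan(g,ph,4,fk(ph,P))
[print(clear(g+(ph-g)*t,1)[0],end=" ") for t in np.linspace(0,1,7)]
E
```

```text
15.2 q [-0.3523  0.4795  2.0431  2.9758  1.6062  1.267 ] p [ 0.5832 -0.0453  0.4114] R [-0.0622  0.4424 -0.2508  0.8588] F [-0.5016 -0.2841 -1.3073] w 0.003621960409564966 29.996645991923288
tool in box mm [ 8.2459 -4.2827]
[-0.3, -1.8, -15.6] [0.0493, 0.0402, 0.065] -> p [ 0.582 -0.054  0.333] q [-0.51  0.54  2.14  2.65  1.6   1.65]
[-5.1, 0.0, -14.4] [0.0706, 0.0484, 0.0548] -> p [ 0.556 -0.054  0.261] q [-0.67  0.61  2.24  2.31  1.6   2.04]
[-9.1, 2.4, -10.5] [0.0855, 0.0529, 0.0447] -> p [ 0.511 -0.042  0.209] q [-0.82  0.68  2.34  1.98  1.6   2.43]
[-11.3, 4.4, -4.7] [0.0935, 0.0543, 0.0381] -> p [ 0.454 -0.02   0.185] q [-0.98  0.74  2.43  1.65  1.6   2.81]
[273, 262, 155] [212, 218, 152] [154, 178, 118] [104, 134, 78] [70, 98, 28] [57, 74, 20] [76, 162, 81]
```

Call:
move_arm([
  [[0,-2,-15],[0.049,0.04,0.065],-1],
  [[0,-2,-15],[0.049,0.04,0.065],-1],
  [[0,-2,-15],[0.049,0.04,0.065],-1],
  [[0,-2,-15],[0.049,0.04,0.065],-1],
  [[0,-2,-15],[0.049,0.04,0.065],-1],
])

```text
clock: 15.7
position: [0.5832, -0.0551, 0.3358]
tool_rot: [-0.052, 0.538, -0.047, 0.84]
contact_force: [-0.5, 0.2, -1.2]
gripper_width: 0.0035
finger_force: 30.0
```

Call:
move_arm([
  [[-5,0,-13],[0.071,0.048,0.055],-1],
  [[-5,0,-13],[0.071,0.048,0.055],-1],
  [[-5,0,-13],[0.071,0.048,0.055],-1],
  [[-5,0,-13],[0.071,0.048,0.055],-1],
  [[-5,0,-13],[0.071,0.048,0.055],-1],
])

```text
clock: 16.2
position: [0.558, -0.055, 0.271]
tool_rot: [0.019, 0.622, 0.169, 0.765]
contact_force: [-0.0, 0.5, -1.0]
gripper_width: 0.0036
finger_force: 30.0
```

Call:
move_arm([
  [[-9,2,-10],[0.085,0.053,0.045],-1],
  [[-9,2,-10],[0.085,0.053,0.045],-1],
  [[-9,2,-10],[0.085,0.053,0.045],-1],
  [[-9,2,-10],[0.085,0.053,0.045],-1],
  [[-9,2,-10],[0.085,0.053,0.045],-1],
])

```text
clock: 16.7
position: [0.5129, -0.045, 0.2213]
tool_rot: [0.132, 0.665, 0.376, 0.632]
contact_force: [0.2, 0.2, -0.3]
gripper_width: 0.0038
finger_force: 30.0
```

```bash
python3 - <<'E'
from k import *
from h import st
from workcell import manip
st()
g=manip.get_obs()["joint_pos"];pl,e=ik(*retr(A,1,-.12,-.008,.1035,0),seed=[-1,1.05,2.44,1.64,1.6,2.8])
ph=pl+[0,-.3,0,0,0,0];p1=pl+[0,-.08,0,0,0,0]
c=plan(g,ph,1,fk(ph,P));plan(ph,p1,2,fk(p1,P),c);print(clear(g,1))
E
```

```text
16.7 q [-0.8261  0.6264  2.3177  1.9826  1.5732  2.4846] p [ 0.5129 -0.045   0.2213] R [0.132  0.6649 0.3757 0.6319] F [ 0.1864  0.1927 -0.3292] w 0.00383432058759591 29.99947823700495
tool in box mm [-60.7485 -17.7753]
[-11.7, 4.9, -7.1] [0.0939, 0.0542, 0.038] -> p [ 0.454 -0.02   0.186] q [-0.98  0.74  2.43  1.65  1.6   2.81]
[0.5, -0.7, -6.0] [0.0183, 0.0122, -0.0] -> p [ 0.457 -0.024  0.156] q [-0.98  0.85  2.43  1.65  1.6   2.81]
[0.1, -0.2, -6.0] [0.0183, 0.0122, -0.0] -> p [ 0.457 -0.025  0.126] q [-0.98  0.96  2.43  1.65  1.6   2.81]
([74, 96, 26], array([-0.061, -0.018,  0.221]))
```

Call:
move_arm([
  [[-12,5,-5],[0.094,0.054,0.038],-1],
  [[-12,5,-5],[0.094,0.054,0.038],-1],
  [[-12,5,-7],[0.094,0.054,0.038],-1],
  [[-12,5,-9],[0.094,0.054,0.038],-1],
  [[-11,5,-9],[0.094,0.054,0.038],-1],
])

```text
clock: 17.2
position: [0.4539, -0.0201, 0.1865]
tool_rot: [0.261, 0.647, 0.556, 0.452]
contact_force: [-0.9, -0.4, -1.3]
gripper_width: 0.0038
finger_force: 30.0
```

Call:
move_arm([
  [[0.5,-0.7,-6],[0.018,0.012,0],-1],
  [[0.5,-0.7,-6],[0.018,0.012,0],-1],
  [[0.5,-0.7,-6],[0.018,0.012,0],-1],
  [[0.5,-0.7,-6],[0.018,0.012,0],-1],
  [[0.5,-0.7,-6],[0.018,0.012,0],-1],
])

```text
clock: 17.7
position: [0.4571, -0.0236, 0.1561]
tool_rot: [0.297, 0.635, 0.575, 0.421]
contact_force: [0.0, -0.4, -1.7]
gripper_width: 0.0036
finger_force: 30.0
```

```bash
python3 - <<'E'
from k import *
from h import *
st()
go(retr(A,1,-.12,-.008,.115,0),10)
r=snap();cv2.imwrite("pics/p7.png",np.hstack([cv2.resize(r["top"][0][170:320,200:370],(400,353)),cv2.resize(r["scene"][0][60:240,130:330],(400,360))[:353]]))
E
```

```text
17.7 q [-0.9803  0.8501  2.4336  1.6565  1.6003  2.805 ] p [ 0.4571 -0.0236  0.1561] R [0.2968 0.6351 0.5753 0.4214] F [ 0.004  -0.3581 -1.691 ] w 0.0036203354999171755 30.00251306220889
tool in box mm [-119.6921   -7.8366]
 10 rows of [-0.03 -0.01 -4.11] [0.0163 0.0109 0.0002]
```

View pics/p7.png

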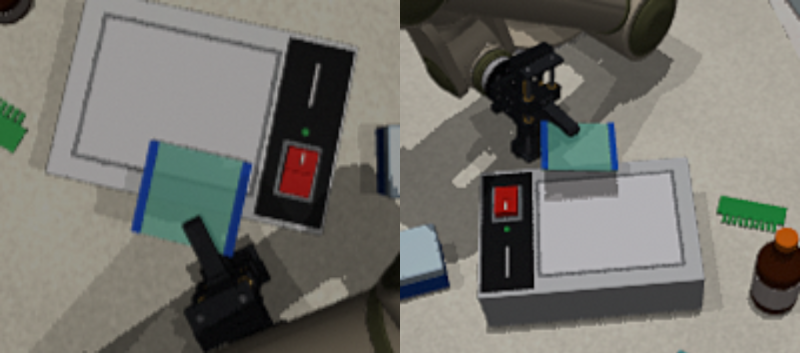

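Call:
move_arm([
  [[0,0,-5],[0.019,0.013,0],-1],
  [[0,0,-5],[0.019,0.013,0],-1],
  [[0,0,-5],[0.019,0.013,0],-1],
  [[0,0,-5],[0.019,0.013,0],-1],
  [[0,0,-5],[0.018,0.012,0],-1],
])

```text
clock: 18.3
position: [0.4569, -0.0238, 0.1311]
tool_rot: [0.335, 0.62, 0.595, 0.386]
contact_force: [-0.1, 0.8, -1.5]
gripper_width: 0.0034
finger_force: 30.0
```

Call:
move_arm([
  [[0,0,-5],[0.018,0.012,0],-1],
  [[0,0,-5],[0.017,0.011,0],-1],
  [[0,0,-4],[0.016,0.01,0],-1],
  [[0,0,-3],[0.014,0.01,0],-1],
  [[0,0,-1.5],[0.004,0.002,0],-1],
])

```text
clock: 18.8
position: [0.4569, -0.0237, 0.1128]
tool_rot: [0.361, 0.608, 0.608, 0.361]
contact_force: [-0.1, 0.6, -1.6]
gripper_width: 0.0036
finger_force: 30.0
```

```bash
python3 - <<'E'
from k import *
from h import *
st()
go(retr(A,1,-.12,-.008,.1025,0),10)
E
```

```text
18.8 q [-0.9811  1.0066  2.4365  1.6569  1.5972  2.8421] p [ 0.4569 -0.0237  0.1128] R [0.3612 0.608  0.6081 0.3606] F [-0.0574  0.6027 -1.6279] w 0.003579655111058193 30.002772709121928
tool in box mm [-119.8417   -7.9761]
 10 rows of [-0.02  0.   -1.03] [-0.0001 -0.0001  0.0002]
```

Call:
move_arm([
  [[0,0,-2],[0,0,0],-1],
  [[0,0,-2],[0,0,0],-1],
  [[0,0,-2],[0,0,0],-1],
  [[0,0,-1.5],[0,0,0],-1],
  [[0,0,-1],[0,0,0],-1],
])

```text
clock: 19.3
position: [0.4569, -0.0237, 0.1045]
tool_rot: [0.361, 0.608, 0.608, 0.361]
contact_force: [0.3, -0.9, -1.6]
gripper_width: 0.0034
finger_force: 30.0
```

Call:
move_arm([
  [[0,0,-0.5],[0,0,0],-1],
  [[0,0,-0.5],[0,0,0],-1],
  [[0,0,-0.3],[0,0,0],-1],
  [[0,0,-0.3],[0,0,0],-1],
  [[0,0,-0.2],[0,0,0],-1],
])

```text
clock: 19.8
position: [0.4569, -0.0237, 0.1028]
tool_rot: [0.361, 0.608, 0.608, 0.361]
contact_force: [-0.1, 0.8, -1.7]
gripper_width: 0.0033
finger_force: 30.0
```

Call:
move_arm([
  [[0,0,-0.3],[0,0,0],-1],
  [[0,0,-0.2],[0,0,0],-1],
  [[0,0,-0.2],[0,0,0],-1],
  [[0,0,-0.2],[0,0,0],-1],
  [[0,0,0],[0,0,0],-1],
])

```text
clock: 20.3
position: [0.4569, -0.0237, 0.1021]
tool_rot: [0.361, 0.608, 0.608, 0.361]
contact_force: [-0.1, -0.1, 0.9]
gripper_width: 0.0039
finger_force: 30.0
```

Call:
move_arm([
  [[0,0,-0.1],[0,0,0],-1],
  [[0,0,0],[0,0,0],-0.9],
  [[0,0,0],[0,0,0],-0.85],
  [[0,0,0],[0,0,0],-0.75],
  [[0,0,0],[0,0,0],-0.6],
])

```text
clock: 20.8
position: [0.4569, -0.0237, 0.1018]
tool_rot: [0.361, 0.608, 0.608, 0.361]
contact_force: [0.4, -0.1, -0.6]
gripper_width: 0.0164
finger_force: 0.0
```

Call:
move_arm([
  [[0,0,0],[0,0,0],-0.4],
  [[0,0,0],[0,0,0],-0.3],
  [[0,0,0],[0,0,0],-0.3],
  [[0,0,0],[0,0,0],-0.3],
  [[0,0,0],[0,0,0],-0.3],
])

```text
clock: 21.3
position: [0.4569, -0.0237, 0.1018]
tool_rot: [0.361, 0.608, 0.608, 0.361]
contact_force: [0.1, 1.0, -0.3]
gripper_width: 0.0308
finger_force: 0.0
```

```bash
python3 - <<'E'
from k import *
from h import *
st()
q=manip.get_obs()["joint_pos"]
for bx,by in((-.02,-.03),(-.025,-.05),(-.03,-.07)):
    print((bx,by),ik(box(-.12+bx,-.008+by,.102),tool(BY+A,1),seed=q))
r=snap();im,m=r["top"];h=cv2.cvtColor(im,cv2.COLOR_BGR2HSV).astype(int)
u=proj("top",np.array([[*(RB@[-98,-4]+BC)/1000,.104]]))[0]
m=((h[:,:,0]>75)&(h[:,:,0]<130)&(h[:,:,1]>60)&(h[:,:,2]>70));b=(ray("top",cnt(m,u).reshape(-1,2),.105)[:,:2]*1000-BC)@RB
print(b.min(0),b.max(0),cv2.minAreaRect(b.astype(np.float32)))
E
```

```text
21.3 q [-0.9811  1.048   2.4334  1.6557  1.6006  2.8028] p [ 0.4569 -0.0237  0.1018] R [0.3608 0.6082 0.608  0.3609] F [ 0.0993  0.9973 -0.3121] w 0.03078837345824501 0.0
tool in box mm [-119.8539   -7.9528]
(-0.02, -0.03) (array([-1.1224,  1.0653,  2.4539,  1.521 ,  1.551 ,  2.7644]), np.float64(1.5767265689716818e-10))
(-0.025, -0.05) (array([-1.1854,  1.0484,  2.4349,  1.4609,  1.5318,  2.8021]), np.float64(3.7524317700697925e-11))
(-0.03, -0.07) (array([-1.2435,  1.0293,  2.4115,  1.4038,  1.5196,  2.8467]), np.float64(8.733989425578651e-10))
[-151.0849  -58.8507] [-49.846  52.318] ((-100.27899932861328, -3.2905197143554688), (110.91889190673828, 100.51705932617188), 89.3637924194336)
```

Call:
move_arm([
  [[-4.3,-6.3,0],[0,0,0],-0.3],
  [[-4.3,-6.3,0],[0,0,0],-0.3],
  [[-4.3,-6.3,0],[0,0,0],-0.3],
  [[-4.3,-6.3,0],[0,0,0],-0.3],
  [[-4.3,-6.3,0],[0,0,0],-0.3],
])

```text
clock: 21.9
position: [0.435, -0.0561, 0.1018]
tool_rot: [0.361, 0.608, 0.608, 0.361]
contact_force: [-0.2, -0.2, -0.0]
gripper_width: 0.0307
finger_force: 0.0
```

Call:
move_arm([
  [[-4.3,-6.3,0],[0,0,0],-0.3],
  [[-4.3,-6.3,0],[0,0,0],-0.3],
  [[-4.3,-6.3,0],[0,0,0],-0.3],
  [[-4.3,-6.3,0],[0,0,0],-0.3],
  [[-4.3,-6.3,0],[0,0,0],-0.3],
])

```text
clock: 22.4
position: [0.4135, -0.0872, 0.1018]
tool_rot: [0.361, 0.608, 0.608, 0.361]
contact_force: [-0.2, 0.2, -0.2]
gripper_width: 0.0307
finger_force: 0.0
```

```bash
cat >> k.py <<'E'
def down(yaw): return R.from_matrix(np.c_[[np.cos(yaw),np.sin(yaw),0],[np.sin(yaw),-np.cos(yaw),0],[0,0,-1]])
E
python3 - <<'E'
from k import *
from h import st
from workcell import manip
st();q=manip.get_obs()["joint_pos"]
l=q+[-.1,-.45,-.25,0,0,0]
D=(box(-.18,-.004,.2),down(BY));d,e=ik(*D,seed=[-.22,.3,1.7,0,1.1,1.55]);print(d,e,l)
c=plan(q,l,2,fk(l,P));plan(l,d,5,D,c)
for u,v in((q,l),(l,d)):[print(clear(u+(v-u)*t,0),end=" ") for t in np.linspace(0,1,7)]
E
```

```text
22.4 q [-1.2447  1.0304  2.4118  1.4049  1.5194  2.845 ] p [ 0.4135 -0.0872  0.1018] R [0.3608 0.6082 0.608  0.3609] F [-0.2026  0.2046 -0.2393] w 0.030746009169353754 0.0
tool in box mm [-149.8856  -78.7645]
[-0.3191  0.1542  1.7456  0.      1.2418  1.4497] 1.0349033969831933e-14 [-1.3447  0.5804  2.1618  1.4049  1.5194  2.845 ]
[1.5, -13.0, 6.0] [-0.0669, -0.0208, -0.0099] -> p [ 0.421 -0.152  0.132] q [-1.29  0.81  2.29  1.4   1.52  2.84]
[0.3, -12.3, 11.3] [-0.0678, -0.0174, -0.0099] -> p [ 0.423 -0.214  0.188] q [-1.34  0.58  2.16  1.4   1.52  2.84]
[1.0, 20.3, -3.4] [-0.0931, -0.0077, 0.0968] -> p [ 0.428 -0.112  0.171] q [-1.14  0.5   2.08  1.12  1.46  2.57]
[-3.8, 13.4, -3.6] [-0.0853, -0.0254, 0.1041] -> p [ 0.409 -0.045  0.153] q [-0.93  0.41  2.    0.84  1.41  2.29]
[-4.2, 6.2, -1.5] [-0.0745, -0.0339, 0.1115] -> p [ 0.388 -0.014  0.146] q [-0.73  0.32  1.91  0.56  1.35  2.01]
[-1.0, 1.1, 2.5] [-0.066, -0.0339, 0.1166] -> p [ 0.383 -0.009  0.158] q [-0.52  0.24  1.83  0.28  1.3   1.73]
[3.2, 0.1, 8.4] [-0.0634, -0.0286, 0.1171] -> p [ 0.399 -0.008  0.2  ] q [-0.32  0.15  1.75  0.    1.24  1.45]
([82, 8], array([-0.15 , -0.079,  0.102])) ([88, 13], array([-0.143, -0.099,  0.109])) ([97, 22], array([-0.136, -0.12 ,  0.119])) ([110, 35], array([-0.13 , -0.141,  0.132])) ([126, 52], array([-0.124, -0.162,  0.148])) ([145, 74], array([-0.12 , -0.182,  0.166])) ([167, 100], array([-0.116, -0.201,  0.188])) ([167, 100], array([-0.116, -0.201,  0.188])) ([157, 116], array([-0.127, -0.115,  0.174])) ([148, 74], array([-0.152, -0.055,  0.159])) ([139, 72], array([-0.179, -0.021,  0.147])) ([138, 103], array([-0.194, -0.009,  0.147])) ([158, 182], array([-0.194, -0.007,  0.163])) ([200, 264], array([-0.18 , -0.004,  0.2  ]))
```

Call:
move_arm([
  [[1.5,-13,5],[-0.067,-0.021,-0.01],-0.3],
  [[1.5,-13,6],[-0.067,-0.021,-0.01],-0.3],
  [[1.5,-13,6],[-0.067,-0.021,-0.01],-0.3],
  [[1.5,-13,7],[-0.067,-0.021,-0.01],-0.3],
  [[1.5,-13,8],[-0.067,-0.021,-0.01],0],
])

```text
clock: 22.9
position: [0.4212, -0.1524, 0.1341]
tool_rot: [0.278, 0.673, 0.506, 0.463]
contact_force: [0.1, -0.2, -0.4]
gripper_width: 0.0369
finger_force: 0.0
```

Call:
move_arm([
  [[0,-12,11],[-0.068,-0.017,-0.01],1],
  [[0,-12,11],[-0.068,-0.017,-0.01],1],
  [[0,-12,12],[-0.068,-0.017,-0.01],1],
  [[0,-12,13],[-0.068,-0.017,-0.01],1],
  [[0,-12,13],[-0.068,-0.017,-0.01],1],
])

```text
clock: 23.4
position: [0.4211, -0.2122, 0.1944]
tool_rot: [0.191, 0.721, 0.385, 0.543]
contact_force: [0.5, -0.5, -0.5]
gripper_width: 0.0768
finger_force: 0.0
```

Call:
move_arm([
  [[1,20,3],[-0.093,-0.008,0.097],1],
  [[1,20,3],[-0.093,-0.008,0.097],1],
  [[1,20,3],[-0.093,-0.008,0.097],1],
  [[1,20,3],[-0.093,-0.008,0.097],1],
  [[1,20,3],[-0.093,-0.008,0.097],1],
])

```text
clock: 23.9
position: [0.426, -0.1113, 0.2087]
tool_rot: [-0.125, 0.804, 0.332, 0.478]
contact_force: [-0.7, 0.1, -0.4]
gripper_width: 0.0882
finger_force: 0.0
```

```bash
python3 - <<'E'
from k import *
from h import st
from workcell import manip
st();q=manip.get_obs()["joint_pos"]
D=(box(-.18,-.004,.2),down(BY));d,e=ik(*D,seed=[-.22,.3,1.7,0,1.1,1.55])
plan(q,d,4,D)
E
```

```text
23.9 q [-1.1421  0.4004  2.0443  1.1096  1.5209  2.6771] p [ 0.426  -0.1113  0.2087] R [-0.1246  0.8039  0.3319  0.4776] F [-0.6779  0.0683 -0.3811] w 0.08818105697297764 0.0
tool in box mm [-132.96    -99.9033]
[-3.7, 13.1, -5.6] [-0.087, -0.0219, 0.1002] -> p [ 0.407 -0.046  0.181] q [-0.94  0.34  1.97  0.83  1.45  2.37]
[-4.1, 6.0, -3.2] [-0.0755, -0.0317, 0.1106] -> p [ 0.387 -0.016  0.165] q [-0.73  0.28  1.89  0.55  1.38  2.06]
[-1.0, 1.3, 0.8] [-0.0657, -0.0319, 0.1184] -> p [ 0.382 -0.009  0.169] q [-0.52  0.22  1.82  0.28  1.31  1.76]
[3.4, 0.2, 6.3] [-0.0619, -0.0261, 0.1212] -> p [ 0.399 -0.008  0.2  ] q [-0.32  0.15  1.75  0.    1.24  1.45]
```

Call:
move_arm([
  [[-4,13,0],[-0.087,-0.022,0.1],1],
  [[-4,13,0],[-0.087,-0.022,0.1],1],
  [[-4,13,0],[-0.087,-0.022,0.1],1],
  [[-4,13,0],[-0.087,-0.022,0.1],1],
  [[-4,13,0],[-0.087,-0.022,0.1],1],
])

```text
clock: 24.4
position: [0.4058, -0.0466, 0.2086]
tool_rot: [-0.435, 0.773, 0.253, 0.386]
contact_force: [-0.6, 0.3, 0.4]
gripper_width: 0.0881
finger_force: 0.0
```

Call:
move_arm([
  [[-4,6,-1],[-0.076,-0.032,0.111],1],
  [[-4,6,-1],[-0.076,-0.032,0.111],1],
  [[-4,6,-1],[-0.076,-0.032,0.111],1],
  [[-4,6,-1],[-0.076,-0.032,0.111],1],
  [[-4,6,-1],[-0.076,-0.032,0.111],1],
])

```text
clock: 24.9
position: [0.3859, -0.0169, 0.2036]
tool_rot: [0.711, -0.626, -0.165, -0.274]
contact_force: [0.3, 1.0, 0.7]
gripper_width: 0.0882
finger_force: 0.0
```

Call:
move_arm([
  [[-1,1,0],[-0.066,-0.032,0.118],1],
  [[-1,1,0],[-0.066,-0.032,0.118],1],
  [[-1,1,0],[-0.066,-0.032,0.118],1],
  [[-1,1,0],[-0.066,-0.032,0.118],1],
  [[-1,1,0],[-0.066,-0.032,0.118],1],
])

```text
clock: 25.4
position: [0.381, -0.0121, 0.2037]
tool_rot: [0.907, -0.388, -0.078, -0.144]
contact_force: [0.1, -0.3, -0.2]
gripper_width: 0.0884
finger_force: 0.0
```

```bash
python3 - <<'E'
from k import *
from h import st
st();go((box(-.18,-.004,.2),down(BY)),5)
E
```

```text
25.4 q [-0.5327  0.167   1.7618  0.2685  1.4158  1.7769] p [ 0.381  -0.0121  0.2037] R [ 0.9071 -0.3876 -0.078  -0.1441] F [ 0.062  -0.2889 -0.1572] w 0.0883753286946233 0.0
tool in box mm [-196.5267  -11.5279]
 5 rows of [ 3.54  0.83 -0.74] [-0.0616 -0.0259  0.1208]
```

Call:
move_arm([
  [[3.5,0.8,-1],[-0.062,-0.026,0.121],1],
  [[3.5,0.8,-1],[-0.062,-0.026,0.121],1],
  [[3.5,0.8,-1],[-0.062,-0.026,0.121],1],
  [[3.5,0.8,-1],[-0.062,-0.026,0.121],1],
  [[3.5,0.8,-1],[-0.062,-0.026,0.121],1],
])

```text
clock: 25.9
position: [0.3987, -0.0081, 0.1987]
tool_rot: [0.995, -0.098, 0.0, 0.001]
contact_force: [-0.2, 0.1, -0.7]
gripper_width: 0.0884
finger_force: 0.0
```

```bash
python3 - <<'E'
from k import *
from h import *
st();go((box(-.18,-.004,.102),down(BY)),6)
E
```

```text
25.9 q [-0.3185  0.1555  1.748  -0.0015  1.2376  1.4494] p [ 0.3987 -0.0081  0.1987] R [ 0.9952 -0.0981  0.0001  0.0007] F [-0.2142  0.0752 -0.6725] w 0.08838329949998323 0.0
tool in box mm [-179.9828   -4.1002]
 6 rows of [  0.     0.02 -16.12] [ 0.0002  0.     -0.0002]
```

Call:
move_arm([
  [[0,0,-25],[0,0,0],1],
  [[0,0,-30],[0,0,0],1],
  [[0,0,-25],[0,0,0],1],
  [[0,0,-12],[0,0,0],1],
  [[0,0,-4.5],[0,0,0],1],
])

```text
clock: 26.4
position: [0.398, -0.0079, 0.1012]
tool_rot: [0.995, -0.101, -0.002, -0.001]
contact_force: [0.2, -0.4, -0.0]
gripper_width: 0.0881
finger_force: 0.0
```

Call:
move_arm([
  [[4.9,-1,0],[0,0,0],1],
  [[4.9,-1,0],[0,0,0],1],
  [[3.9,-0.8,0],[0,0,0],1],
  [[2.9,-0.6,0],[0,0,0],1],
  [[2.9,-0.6,0],[0,0,0],1],
])

```text
clock: 26.9
position: [0.4188, -0.0118, 0.1026]
tool_rot: [0.995, -0.1, 0.0, -0.001]
contact_force: [0.7, -0.2, -0.2]
gripper_width: 0.0881
finger_force: 0.0
```

Call:
move_arm([
  [[3.9,-0.8,0],[0,0,0],1],
  [[4.9,-1,0],[0,0,0],1],
  [[4.9,-1,0],[0,0,0],1],
  [[4.9,-1,0],[0,0,0],1],
  [[4.9,-1,0],[0,0,0],1],
])

```text
clock: 27.4
position: [0.4423, -0.0166, 0.1023]
tool_rot: [0.995, -0.1, -0.0, -0.001]
contact_force: [-1.2, 1.0, 1.7]
gripper_width: 0.0879
finger_force: 0.9
```

Call:
move_arm([
  [[4.9,-1,0],[0,0,0],1],
  [[4.9,-1,0],[0,0,0],1],
  [[4.9,-1,0],[0,0,0],1],
  [[4.9,-1,0],[0,0,0],1],
  [[4.9,-1,0],[0,0,0],1],
])

```text
clock: 27.9
position: [0.4668, -0.0216, 0.1023]
tool_rot: [0.995, -0.1, -0.0, -0.001]
contact_force: [-1.8, 0.8, 1.2]
gripper_width: 0.0883
finger_force: 0.9
```

```bash
python3 - <<'E'
from h import *
st();r=snap()
cv2.imwrite("pics/p8.png",np.hstack([cv2.resize(r["top"][0][150:300,200:370],(400,353)),cv2.resize(r["scene"][0][60:240,130:330],(400,360))[:353]]))
E
```

```text
27.9 q [-0.3014  0.3992  1.7274  0.002   1.0158  1.4691] p [ 0.4668 -0.0216  0.1023] R [ 0.995  -0.1002 -0.0003 -0.0009] F [-1.8054  0.7628  1.2423] w 0.08833083481625954 0.8876124629750848
tool in box mm [-110.5744   -3.9371]
```

View pics/p8.png

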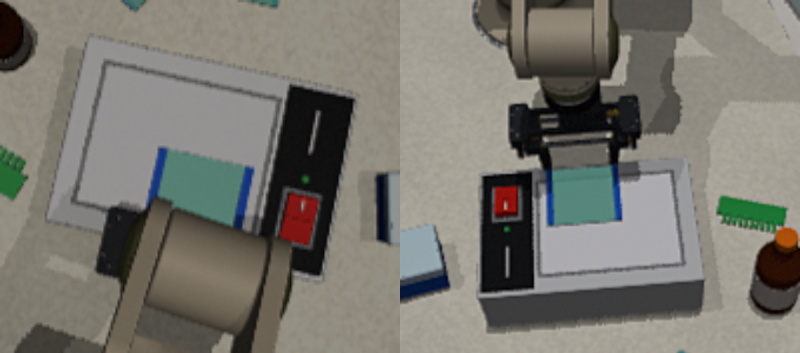

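Call:
move_arm([
  [[4.9,-1,0],[0,0,0],1],
  [[4.9,-1,0],[0,0,0],1],
  [[4.9,-1,0],[0,0,0],1],
  [[4.9,-1,0],[0,0,0],1],
  [[4.9,-1,0],[0,0,0],1],
])

```text
clock: 28.5
position: [0.4914, -0.0266, 0.1023]
tool_rot: [0.995, -0.1, -0.0, -0.001]
contact_force: [-0.0, 0.5, 0.6]
gripper_width: 0.0884
finger_force: 0.4
```

Call:
move_arm([
  [[4.9,-1,0],[0,0,0],1],
  [[4.9,-1,0],[0,0,0],1],
  [[4.9,-1,0],[0,0,0],1],
  [[4.4,-0.9,0],[0,0,0],1],
  [[2.9,-0.6,0],[0,0,0],1],
])

```text
clock: 29.0
position: [0.5133, -0.0311, 0.1023]
tool_rot: [0.995, -0.1, -0.0, -0.001]
contact_force: [-1.6, -0.4, 0.8]
gripper_width: 0.088
finger_force: 0.4
```

Call:
move_arm([
  [[-5,1,0],[0,0,0],1],
  [[-10,2,10],[0,0,0],1],
  [[-20,-10,30],[0,0,0],1],
  [[-10,-40,30],[0,0,0.1],1],
  [[0,-45,20],[0,0,0.14],1],
])

```text
clock: 29.5
position: [0.4666, -0.1207, 0.1939]
tool_rot: [1.0, 0.021, 0.001, -0.0]
contact_force: [0.0, -0.5, 0.3]
gripper_width: 0.0885
finger_force: 0.0
```

Call:
move_arm([
  [[0,-45,0],[0,0,0.14],1],
  [[0,-45,0],[0,0,0.14],1],
  [[0,-45,0],[0,0,0.14],1],
  [[0,-45,0],[0,0,0.14],1],
  [[0,0,0],[0,0,0.14],1],
])

```text
clock: 30.0
position: [0.4671, -0.3049, 0.1915]
tool_rot: [0.933, 0.36, -0.001, 0.0]
contact_force: [-0.1, -0.3, -0.1]
gripper_width: 0.0886
finger_force: 0.0
```

```bash
cat >> h.py <<'E'
def meas(guess):
    r=snap();out=[]
    for n in("top","scene"):
        im=r[n][0];h=cv2.cvtColor(im,cv2.COLOR_BGR2HSV).astype(int)
        # window frame/black strip check via rocker for bias
        m=((h[:,:,0]>75)&(h[:,:,0]<130)&(h[:,:,1]>60)&(h[:,:,2]>60))
        u=proj(n,np.array([[*(RB@guess+BC)/1000,.105]]))[0]
        b=(ray(n,cnt(m,u).reshape(-1,2),.105)[:,:2]*1000-BC)@RB
        print(n,"plate",cv2.minAreaRect(b.astype(np.float32)),b.min(0),b.max(0))
        g=cv2.cvtColor(im,cv2.COLOR_BGR2GRAY)
        mk=cv2.morphologyEx(((h[:,:,2]<60)).astype(np.uint8),cv2.MORPH_CLOSE,np.ones((5,5)))
    return r
E
python3 - <<'E'
from h import *
st();r=meas([-2,-4])
for n in r: cv2.imwrite(f"pics/m9_{n}.png",r[n][0])
E
```

```text
30.0 q [-0.7899  0.4325  1.3557 -0.0013  1.3537  0.0454] p [ 0.4671 -0.3049  0.1915] R [ 0.9331  0.3597 -0.0007  0.0001] F [-0.1176 -0.3407 -0.1394] w 0.08860341867754358 0.0
tool in box mm [ -54.5565 -281.6419]
top plate ((-3.6836395263671875, -3.575511932373047), (110.54359436035156, 99.89774322509766), 89.93418884277344) [-53.6841 -58.7925] [46.3189 51.7106]
scene plate ((-1.0858078002929688, -3.4524002075195312), (110.53997039794922, 100.87556457519531), 88.67064666748047) [-52.7141 -59.3429] [49.4929 51.6634]
```

```bash
cat >> h.py <<'E'
def frame(n,im):
    g=cv2.cvtColor(im,cv2.COLOR_BGR2GRAY).astype(np.float32);t=np.arange(-9,9.1,.25);res=[]
    for ax,c,lo,hi in((0,80,-60,120),(0,-80,-60,120),(1,130,-70,70),(1,-70,-70,70)):
        pts=[]
        for s in np.linspace(lo,hi,60):
            B=np.zeros((len(t),2));B[:,ax]=c+t;B[:,1-ax]=s
            uv=proj(n,np.c_[(B@RB.T+BC)/1000,np.full(len(t),.1)]).astype(np.float32)
            v=cv2.remap(g,uv[:,:1].copy(),uv[:,1:].copy(),cv2.INTER_LINEAR).ravel()
            w=np.clip(np.median(v)-8-v,0,None)
            if w.sum()>5: pts.append((s,c+(w*t).sum()/w.sum()))
        pts=np.array(pts);k=np.polyfit(pts[:,0],pts[:,1],1);d=abs(np.polyval(k,pts[:,0])-pts[:,1])<1.5;k=np.polyfit(pts[d,0],pts[d,1],1)
        mid=30 if ax==0 else 0
        res.append((round(np.polyval(k,mid),2),round(k[0]*(-1 if ax==0 else 1),4) if 0 else round(k[0],4),int(d.sum())))
    return res
E
python3 - <<'E'
from h import *
for n in("top","scene"):
    f=frame(n,cv2.imread(f"pics/m9_{n}.png"));print(n,f,"centre",(f[0][0]+f[1][0])/2,(f[2][0]+f[3][0])/2)
E
```

```text
top [(np.float64(81.01), np.float64(0.0039), 60), (np.float64(-84.18), np.float64(0.0046), 60), (np.float64(132.76), np.float64(-0.0034), 60), (np.float64(-72.88), np.float64(0.0035), 60)] centre -1.5850000000000009 29.939999999999998
scene [(np.float64(83.69), np.float64(0.0031), 60), (np.float64(-82.23), np.float64(0.0041), 60), (np.float64(133.41), np.float64(-0.0015), 60), (np.float64(-72.98), np.float64(-0.0051), 60)] centre 0.7299999999999969 30.214999999999996
```

```bash
python3 - <<'E'
from k import *
BYn=-.201
go((box(-.0024,-.081,.192),down(BYn+np.pi/2)),5)
go((box(-.0024,-.081,.102),down(BYn+np.pi/2)),5)
E
```

```text
5 rows of [18.07 36.53  0.09] [-1.000e-04 -4.000e-04  1.271e-01]
 5 rows of [ 18.07  36.53 -17.91] [-1.000e-04 -4.000e-04  1.271e-01]
```

Call:
move_arm([
  [[18,36.5,0],[0,0,0.127],1],
  [[18,36.5,0],[0,0,0.127],1],
  [[18,36.5,0],[0,0,0.127],1],
  [[18,36.5,0],[0,0,0.127],1],
  [[18,36.5,0],[0,0,0.127],1],
])

```text
clock: 30.6
position: [0.558, -0.1154, 0.1919]
tool_rot: [0.774, 0.633, -0.001, -0.0]
contact_force: [0.4, 0.0, -0.2]
gripper_width: 0.0879
finger_force: 0.0
```

Call:
move_arm([
  [[0,0,-20],[0,0,0],1],
  [[0,0,-25],[0,0,0],1],
  [[0,0,-20],[0,0,0],1],
  [[0,0,-12],[0,0,0],1],
  [[0,0,-6],[0,0,0],1],
])

```text
clock: 31.1
position: [0.5577, -0.1175, 0.1078]
tool_rot: [0.775, 0.632, -0.001, -0.001]
contact_force: [-0.1, 0.2, -0.2]
gripper_width: 0.0881
finger_force: 0.0
```

```bash
python3 - <<'E'
from k import *
from h import st
st();go((box(-.0024,-.0356,.1025),down(-.201+np.pi/2)),12)
E
```

```text
31.1 q [-0.4148  0.5405  1.4348 -0.001   1.1688 -0.2118] p [ 0.5577 -0.1175  0.1078] R [ 0.775   0.632  -0.001  -0.0009] F [-0.1184  0.1855 -0.1848] w 0.08808322127186947 0.0
tool in box mm [ -2.6309 -80.0331]
 12 rows of [ 0.75  3.63 -0.44] [-0.     -0.0002  0.0001]
```

Call:
move_arm([
  [[0,0,-3],[0,0,0],1],
  [[0,0,-2],[0,0,0],1],
  [[0.8,4,0],[0,0,0],1],
  [[0.8,3,0],[0,0,0],1],
  [[0.6,3,0],[0,0,0],1],
])

```text
clock: 31.6
position: [0.5606, -0.1079, 0.1035]
tool_rot: [0.775, 0.632, -0.001, -0.0]
contact_force: [-0.5, -0.7, 0.7]
gripper_width: 0.0882
finger_force: 0.0
```

Call:
move_arm([
  [[0.8,4,0],[0,0,0],1],
  [[0.8,4,0],[0,0,0],1],
  [[0.8,4,0],[0,0,0],1],
  [[0.8,4,0],[0,0,0],1],
  [[0.8,4,0],[0,0,0],1],
])

```text
clock: 32.1
position: [0.5645, -0.088, 0.1032]
tool_rot: [0.775, 0.632, -0.001, -0.0]
contact_force: [-0.4, -1.5, 1.6]
gripper_width: 0.0883
finger_force: 0.9
```

Call:
move_arm([
  [[0.8,4,0],[0,0,0],1],
  [[0.8,4,0],[0,0,0],1],
  [[0.7,3,0],[0,0,0],1],
  [[0.4,1.9,0],[0,0,0],1],
  [[0,0,0],[0,0,0],1],
])

```text
clock: 32.6
position: [0.5671, -0.0749, 0.103]
tool_rot: [0.775, 0.633, -0.001, -0.001]
contact_force: [-0.4, -0.4, 0.9]
gripper_width: 0.088
finger_force: 0.0
```

```bash
python3 - <<'E'
from k import *
from h import st
st();go((box(-.0024,-.0356,.1025),down(-.201+np.pi/2)),1)
E
```

```text
32.6 q [-0.338   0.5492  1.4346 -0.0005  1.1599 -0.1367] p [ 0.5671 -0.0749  0.103 ] R [ 0.7745  0.6326 -0.0007 -0.0008] F [-0.4045 -0.4491  0.9271] w 0.08797939555861237 0.0
tool in box mm [ -1.7867 -36.4641]
 1 rows of [-0.43  0.97 -0.52] [-0.0002 -0.0021  0.0001]
```

Now I'll back away to the right, go up, and measure.

Call:
move_arm([
  [[-0.8,-4,0],[0,0,0],1],
  [[-1.6,-8,3],[0,0,0],1],
  [[-3,-15,25],[0,0,0],1],
  [[-10,-40,30],[0,0,0],1],
  [[-20,-45,30],[0,0,0],1],
])

```text
clock: 33.1
position: [0.5344, -0.182, 0.1879]
tool_rot: [0.774, 0.633, -0.001, -0.0]
contact_force: [0.0, -0.5, -0.3]
gripper_width: 0.0886
finger_force: 0.0
```

Call:
move_arm([
  [[-20,-45,0],[0,0,-0.12],1],
  [[-20,-45,0],[0,0,-0.12],1],
  [[-20,-45,0],[0,0,-0.12],1],
  [[-10,-30,0],[0,0,-0.12],1],
  [[0,0,0],[0,0,0],1],
])

```text
clock: 33.6
position: [0.4626, -0.3496, 0.1864]
tool_rot: [0.904, 0.427, -0.001, -0.0]
contact_force: [0.5, 0.6, 0.5]
gripper_width: 0.0882
finger_force: 0.0
```

```bash
python3 - <<'E'
from h import *
st();r=meas([-2,29])
for n in("top","scene"):
    cv2.imwrite(f"pics/m10_{n}.png",r[n][0]);f=frame(n,r[n][0]);print(n,f,"centre",(f[0][0]+f[1][0])/2,(f[2][0]+f[3][0])/2)
E
```

```text
33.6 q [-0.8505  0.4742  1.2991 -0.0014  1.3695 -0.1612] p [ 0.4626 -0.3496  0.1864] R [ 0.9044  0.4267 -0.0008 -0.0004] F [0.5467 0.5963 0.5344] w 0.08823097682439576 0.0
tool in box mm [ -50.1996 -326.3045]
top plate ((-4.637786865234375, 27.132272720336914), (110.66747283935547, 99.43006134033203), 89.72196960449219) [-54.2254 -28.378 ] [45.3015 82.5129]
scene plate ((-1.0686721801757812, 27.169849395751953), (111.22811126708984, 100.0938491821289), 89.71357727050781) [-50.8802 -28.4048] [49.246  83.0108]
top [(np.float64(81.01), np.float64(0.0038), 60), (np.float64(-84.16), np.float64(0.0043), 60), (np.float64(132.76), np.float64(-0.0034), 60), (np.float64(-72.83), np.float64(0.0016), 60)] centre -1.5749999999999957 29.964999999999996
scene [(np.float64(83.69), np.float64(0.003), 60), (np.float64(-82.21), np.float64(0.0037), 60), (np.float64(133.41), np.float64(-0.0016), 60), (np.float64(-72.94), np.float64(-0.0067), 60)] centre 0.740000000000002 30.235
```

```bash
python3 - <<'E'
from k import *
go((box(-.0024,-.046,.186),down(-.201+np.pi/2)),8)
print((box(-.0024,-.0335,.1025)-box(-.0024,-.046,.186))*1000)
E
```

```text
8 rows of [12.57 32.73 -0.06] [-0.0001 -0.0003  0.0601]
[  2.45886002  12.25577445 -83.5       ]
```

Call:
move_arm([
  [[15,40,0],[0,0,0.075],1],
  [[15,40,0],[0,0,0.075],1],
  [[15,40,0],[0,0,0.075],1],
  [[15,40,0],[0,0,0.075],1],
  [[15,40,0],[0,0,0.075],1],
])

```text
clock: 34.2
position: [0.5399, -0.1424, 0.1868]
tool_rot: [0.805, 0.594, -0.001, -0.001]
contact_force: [0.5, -0.1, -0.1]
gripper_width: 0.0882
finger_force: 0.0
```

Call:
move_arm([
  [[13,31,0],[0,0,0.053],1],
  [[12.5,31,0],[0,0,0.053],1],
  [[0,0,-20],[0,0,0],1],
  [[0,0,-25],[0,0,0],1],
  [[0,0,-20],[0,0,0],1],
])

```text
clock: 34.7
position: [0.5647, -0.0815, 0.1207]
tool_rot: [0.773, 0.635, -0.001, -0.001]
contact_force: [-0.2, 0.1, -0.4]
gripper_width: 0.0882
finger_force: 0.0
```

Call:
move_arm([
  [[0,0,-10],[0,0,0],1],
  [[0,0,-5],[0,0,0],1],
  [[0,0,-2.5],[0,0,0],1],
  [[0,0,0],[0,0,0],1],
  [[0,0,0],[0,0,0],1],
])

```text
clock: 35.2
position: [0.5654, -0.0837, 0.1048]
tool_rot: [0.774, 0.633, -0.0, 0.0]
contact_force: [-0.6, -0.7, -0.2]
gripper_width: 0.0882
finger_force: 0.0
```

```bash
python3 - <<'E'
from k import *
from h import st
st();go((box(-.0024,-.0335,.1028),down(-.201+np.pi/2)),1)
E
```

```text
35.2 q [-0.3536  0.5458  1.4351 -0.0009  1.1611 -0.1531] p [ 0.5654 -0.0837  0.1048] R [ 0.7742  0.6329 -0.0005  0.0001] F [-0.6445 -0.6659 -0.2309] w 0.08818272991279748 0.0
tool in box mm [ -1.7375 -45.3928]
 1 rows of [ 1.69 11.79 -1.99] [ 0.0007 -0.0006 -0.0008]
```

Call:
move_arm([
  [[0.6,3,-2],[0,0,0],1],
  [[0.6,3,0],[0,0,0],1],
  [[0.5,3,0],[0,0,0],1],
  [[0.4,1.9,0],[0,0,0],1],
  [[0.2,0.9,0],[0,0,0],1],
])

```text
clock: 35.7
position: [0.5674, -0.0716, 0.1021]
tool_rot: [0.774, 0.633, -0.001, -0.0]
contact_force: [-0.0, -1.6, -0.4]
gripper_width: 0.0881
finger_force: 0.6
```

Call:
move_arm([
  [[0,0,0],[0,0,0],1],
  [[-0.8,-4,0],[0,0,0],1],
  [[-2,-10,4],[0,0,0],1],
  [[-5,-10,25],[0,0,0],1],
  [[-20,-5,40],[0,0,-0.1],1],
])

```text
clock: 36.2
position: [0.5391, -0.102, 0.1702]
tool_rot: [0.805, 0.593, -0.002, -0.002]
contact_force: [1.2, -0.4, -0.1]
gripper_width: 0.0881
finger_force: 0.0
```

```bash
python3 - <<'E'
from k import *
from h import st
st();go((box(-.085,.03,.17),down(-.201)),10)
E
```

```text
36.2 q [-0.4025  0.4397  1.4108 -0.0009  1.2964 -0.1   ] p [ 0.5391 -0.102   0.1702] R [ 0.8055  0.5926 -0.0018 -0.0021] F [ 1.1534 -0.4267 -0.1203] w 0.08805152342876241 0.0
tool in box mm [-23.8399 -68.5755]
 10 rows of [-4.06 10.87 -0.02] [-0.0005 -0.0003 -0.147 ]
```

Call:
move_arm([
  [[-8,10,3],[0,0,-0.147],1],
  [[-8,10,0],[0,0,-0.147],1],
  [[-6,11,0],[0,0,-0.147],1],
  [[-6,11,0],[0,0,-0.147],1],
  [[-5,11,0],[0,0,-0.147],1],
])

```text
clock: 36.7
position: [0.5061, -0.0481, 0.1744]
tool_rot: [0.965, 0.261, -0.0, -0.001]
contact_force: [0.8, 1.0, -0.1]
gripper_width: 0.088
finger_force: 0.0
```

Call:
move_arm([
  [[-4,11,0],[0,0,-0.147],1],
  [[-3,11,0],[0,0,-0.147],1],
  [[-1,11,0],[0,0,-0.147],1],
  [[0,11,0],[0,0,-0.147],1],
  [[0,11,0],[0,0,-0.147],1],
])

```text
clock: 37.2
position: [0.4985, 0.0069, 0.1744]
tool_rot: [0.995, -0.103, -0.0, -0.001]
contact_force: [-0.0, 0.5, -0.4]
gripper_width: 0.088
finger_force: 0.0
```

```bash
python3 - <<'E'
from k import *
from h import st
st();go((box(-.073,.03,.17),down(-.201)),1);print((box(-.0608,.03,.1)-box(-.073,.03,.1))*1000)
E
```

```text
37.2 q [-0.225   0.3518  1.5447  0.0018  1.2453  1.5514] p [0.4985 0.0069 0.1744] R [ 0.9947 -0.1029 -0.     -0.0009] F [-0.0242  0.4535 -0.448 ] w 0.0879780253236834 0.0
tool in box mm [-85.0808  30.2518]
 1 rows of [11.8  -2.62 -4.4 ] [-0.0017  0.0002  0.0052]
[11.9616 -2.3998  0.    ]
```

Call:
move_arm([
  [[4,-1,-20],[0,0,0.003],1],
  [[4,-1,-25],[0,0,0.002],1],
  [[2,-0.4,-15],[0,0,0],1],
  [[0,0,-7],[0,0,0],1],
  [[0,0,-4],[0,0,0],1],
])

```text
clock: 37.7
position: [0.5085, 0.0043, 0.1029]
tool_rot: [0.995, -0.097, -0.0, -0.001]
contact_force: [0.3, 0.4, 0.6]
gripper_width: 0.0879
finger_force: 0.0
```

Call:
move_arm([
  [[0,0,-0.5],[0,0,0],1],
  [[2.9,-0.6,0],[0,0,0],1],
  [[2.9,-0.6,0],[0,0,0],1],
  [[2.9,-0.6,0],[0,0,0],1],
  [[0,0,0],[0,0,0],1],
])

```text
clock: 38.2
position: [0.5178, 0.0029, 0.1028]
tool_rot: [0.995, -0.097, 0.0, -0.001]
contact_force: [-0.3, 0.8, -0.1]
gripper_width: 0.0882
finger_force: 0.0
```

```bash
python3 - <<'E'
from k import *
from h import st
st();go((box(-.0608,.03,.1025),down(-.201)),1)
E
```

```text
38.2 q [-0.2242  0.47    1.5913  0.002   1.0802  1.5401] p [0.5178 0.0029 0.1028] R [ 0.9953 -0.0971  0.0002 -0.0009] F [-0.3059  0.8199 -0.0577] w 0.08815016570530043 0.0
tool in box mm [-65.4318  30.1236]
 1 rows of [ 4.52 -1.03 -0.29] [-0.0017  0.0005 -0.0065]
```

Call:
move_arm([
  [[0.5,-0.1,0],[0,0,-0.0065],1],
  [[1.5,-0.3,0],[0,0,0],1],
  [[1.5,-0.3,0],[0,0,0],1],
  [[1,-0.3,0],[0,0,0],1],
  [[0,0,0],[0,0,0],1],
])

```text
clock: 38.7
position: [0.5217, 0.0021, 0.1025]
tool_rot: [0.995, -0.1, -0.0, -0.001]
contact_force: [-0.4, 1.5, 0.6]
gripper_width: 0.0881
finger_force: 0.4
```

```bash
python3 - <<'E'
from h import *
st()
E
```

```text
38.7 q [-0.2241  0.4763  1.58    0.002   1.0862  1.5468] p [0.5217 0.0021 0.1025] R [ 0.995  -0.1003 -0.0004 -0.001 ] F [-0.4178  1.4708  0.6417] w 0.08812808115545649 0.35309011582285166
tool in box mm [-61.3779  30.0729]
```

Call:
move_arm([
  [[-4,0.8,0],[0,0,0],1],
  [[-10,2,5],[0,0,0],1],
  [[-20,-10,35],[0,0,0],1],
  [[-10,-40,35],[0,0,0],0.5],
  [[0,-45,20],[0,0,0],0],
])

```text
clock: 39.2
position: [0.4772, -0.0869, 0.1976]
tool_rot: [0.995, -0.099, 0.001, -0.001]
contact_force: [0.5, 0.4, 0.3]
gripper_width: 0.0742
finger_force: 0.0
```

Call:
move_arm([
  [[0,-45,0],[0,0,0],-1],
  [[0,-45,0],[0,0,0],-1],
  [[0,-45,0],[0,0,0],-1],
  [[0,-45,0],[0,0,0],-1],
  [[0,-40,0],[0,0,0],-1],
])

```text
clock: 39.7
position: [0.4776, -0.3089, 0.1953]
tool_rot: [0.995, -0.101, -0.0, -0.001]
contact_force: [0.1, 0.3, -0.4]
gripper_width: 0.0339
finger_force: 0.0
```

```bash
python3 - <<'E'
from h import *
st();r=meas([0,30])
for n in("top","scene"):
    cv2.imwrite(f"pics/m11_{n}.png",r[n][0]);f=frame(n,r[n][0]);print(n,"centre",(f[0][0]+f[1][0])/2,(f[2][0]+f[3][0])/2)
E
```

```text
39.7 q [-0.7826  0.4477  1.3178  0.0011  1.3773  0.9896] p [ 0.4776 -0.3089  0.1953] R [ 0.9949 -0.1007 -0.0001 -0.0008] F [ 0.1297  0.3249 -0.397 ] w 0.03388715905866741 0.0
tool in box mm [ -43.4787 -283.4488]
top plate ((-2.9078521728515625, 30.350461959838867), (110.85643005371094, 100.07913970947266), 89.69354248046875) [-52.788  -24.9961] [47.3789 85.9485]
scene plate ((0.07155990600585938, 30.28514862060547), (111.16313171386719, 100.96428680419922), 89.85281372070312) [-50.2822 -25.4045] [50.631  85.9853]
top centre -1.5949999999999989 29.924999999999997
scene centre 0.7299999999999969 30.21999999999999
```

```bash
python3 - <<'E'
from k import *
go((box(-.028,-.118,.15),down(-.201)),5)
E
```

```text
5 rows of [ 9.56 32.24 -8.93] [-0.0002 -0.      0.0009]
```

Call:
move_arm([
  [[9.6,32,-3],[0,0,0],-1],
  [[9.6,32,-3],[0,0,0],-1],
  [[9.6,32,-10],[0,0,0],-1],
  [[9.6,32,-15],[0,0,0],-1],
  [[9.4,33,-13],[0,0,0.004],-1],
])

```text
clock: 40.3
position: [0.5258, -0.1437, 0.1508]
tool_rot: [0.995, -0.098, -0.0, -0.001]
contact_force: [0.6, 0.5, -0.6]
gripper_width: 0.0002
finger_force: 0.0
```

Call:
move_arm([
  [[0,0,-12],[0,0,0],-1],
  [[0,0,-10],[0,0,0],-1],
  [[0,0,-6],[0,0,0],-1],
  [[0,0,-3],[0,0,0],-1],
  [[0,0,0],[0,0,0],-1],
])

```text
clock: 40.8
position: [0.5261, -0.1469, 0.1198]
tool_rot: [0.995, -0.099, -0.0, -0.001]
contact_force: [0.5, 1.1, -0.6]
gripper_width: 0.0006
finger_force: 0.0
```

```bash
python3 - <<'E'
from h import *
st()
E
```

```text
40.8 q [-0.4898  0.4901  1.49    0.0016  1.1628  1.2786] p [ 0.5261 -0.1469  0.1198] R [ 0.9951 -0.099  -0.0003 -0.0009] F [ 0.5342  1.1309 -0.5884] w 0.0005573169862264862 0.0
tool in box mm [ -27.8226 -115.128 ]
```

Call:
move_arm([
  [[-0.6,-2.9,0],[0,0,0],-1],
  [[0,0,-3],[0,0,0],-1],
  [[0,0,-2],[0,0,0],-1],
  [[0,0,-1.5],[0,0,0],-1],
  [[0,0,-1.5],[0,0,0],-1],
])

```text
clock: 41.3
position: [0.5269, -0.1496, 0.1128]
tool_rot: [0.995, -0.098, 0.002, -0.0]
contact_force: [5.2, -1.7, 7.2]
gripper_width: 0.0003
finger_force: 3.8
```

Call:
move_arm([
  [[0,0,-1],[0,0,0],-1],
  [[0,0,-1],[0,0,0],-1],
  [[0,0,-0.5],[0,0,0],-1],
  [[0,0,0],[0,0,0],-1],
  [[0,0,0],[0,0,0],-1],
])

```text
clock: 41.8
position: [0.5274, -0.1497, 0.1119]
tool_rot: [0.995, -0.098, 0.003, 0.0]
contact_force: [1.2, 0.5, 18.0]
gripper_width: 0.0002
finger_force: 9.1
```

Call:
move_arm([
  [[0,0,6],[0,0,0],-1],
  [[0,0,25],[0,0,0],-1],
  [[-20,-40,35],[0,0,0],-1],
  [[-30,-40,20],[0,0,0],-1],
  [[-30,-40,0],[0,0,0],-1],
])

```text
clock: 42.3
position: [0.45, -0.2624, 0.192]
tool_rot: [0.995, -0.097, 0.001, 0.0]
contact_force: [1.3, -1.0, -0.0]
gripper_width: 0.0005
finger_force: 0.0
```

```bash
python3 - <<'E'
from h import *
r=snap();o={n:cv2.imread(f"pics/{n}0.png") for n in r}
a=[]
for n,(x,y) in (("top",(305,222)),("scene",(160,142))):
    for im in(o[n],r[n][0]): a.append(cv2.resize(im[y:y+42,x:x+48],(380,290),interpolation=cv2.INTER_CUBIC))
cv2.imwrite("pics/p12.png",np.vstack([np.hstack(a[:2]),np.hstack(a[2:])]))
E
```

```text
(no output)
```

View pics/p12.png

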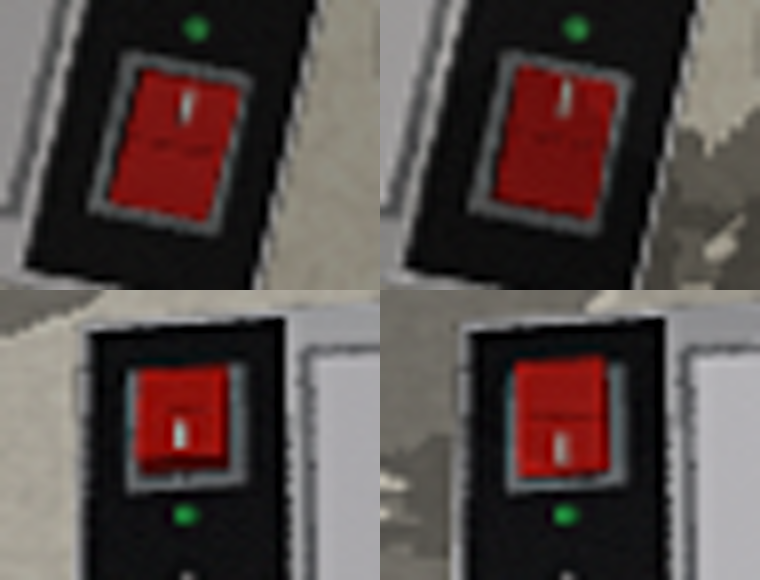

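```bash
python3 - <<'E'
from k import *
from h import *
st();T=R.from_rotvec(.2*np.array([-np.sin(-.201),np.cos(-.201),0]))*down(-.201)
go((box(-.0295,-.1707,.15),T),5)
print(ray("top",(385,238),.062))
E
```

```text
42.4 q [-0.7626  0.3715  1.4618  0.      1.3099  1.0107] p [ 0.4475 -0.265   0.19  ] R [ 0.9949 -0.101  -0.0006 -0.0005] F [-0.284  -0.1954 -0.7056] w 0.0002777739849762241 0.0
tool in box mm [ -81.6451 -246.3601]
 5 rows of [13.2  12.78 -8.  ] [0.0078 0.039  0.0003]
[[ 0.5207 -0.3153  0.062 ]]
```

Call:
move_arm([
  [[13.2,12.8,0],[0.008,0.039,0],1],
  [[13.2,12.8,0],[0.008,0.039,0],1],
  [[13.2,12.8,0],[0.008,0.039,0],1],
  [[13.2,12.8,0],[0.008,0.039,0],1],
  [[13.2,12.8,0],[0.008,0.039,0],1],
])

```text
clock: 42.9
position: [0.5166, -0.196, 0.1893]
tool_rot: [0.99, -0.098, -0.101, -0.012]
contact_force: [1.3, 0.6, 0.5]
gripper_width: 0.0385
finger_force: 0.0
```

Call:
move_arm([
  [[0,0,-10],[0,0,0],1],
  [[0,0,-20],[0,0,0],1],
  [[0,0,-20],[0,0,0],1],
  [[0,0,-15],[0,0,0],1],
  [[0,0,0],[0,0,0],1],
])

```text
clock: 43.4
position: [0.5147, -0.1968, 0.1224]
tool_rot: [0.99, -0.098, -0.101, -0.012]
contact_force: [0.6, -0.4, -0.4]
gripper_width: 0.0784
finger_force: 0.0
```

```bash
python3 - <<'E'
from k import *
from h import *
st();T=R.from_rotvec(.2*np.array([-np.sin(-.201),np.cos(-.201),0]))*down(-.201)
go((box(-.0295,-.1707,.12),T),1)
E
```

```text
43.4 q [-0.5497  0.5763  1.3314 -0.0664  1.4278  1.2341] p [ 0.5147 -0.1968  0.1224] R [ 0.99   -0.0979 -0.1013 -0.0124] F [ 0.5945 -0.3611 -0.4456] w 0.07842417440446414 0.0
tool in box mm [ -29.1739 -166.289 ]
 1 rows of [-1.19 -4.26 -2.39] [-0.0054 -0.0034 -0.0034]
```

Call:
move_arm([
  [[-1.2,-4.3,0],[-0.005,-0.003,-0.003],1],
  [[0,0,-4],[0,0,0],1],
  [[0,0,-4],[0,0,0],1],
  [[0,0,-2],[0,0,0],1],
  [[0,0,-1.5],[0,0,0],1],
])

```text
clock: 43.9
position: [0.515, -0.2017, 0.1132]
tool_rot: [0.99, -0.1, -0.097, -0.009]
contact_force: [-0.2, -0.3, 0.1]
gripper_width: 0.088
finger_force: 0.0
```

Call:
move_arm([
  [[0,0,-1],[0,0,0],1],
  [[0,0,-1],[0,0,0],1],
  [[0,0,-0.5],[0,0,0],1],
  [[0,0,0],[0,0,0],1],
  [[0,0,0],[0,0,0],1],
])

```text
clock: 44.4
position: [0.5151, -0.2017, 0.1111]
tool_rot: [0.99, -0.1, -0.097, -0.009]
contact_force: [-0.6, 1.6, 4.6]
gripper_width: 0.0883
finger_force: 2.2
```

Call:
move_arm([
  [[0,0,-1],[0,0,0],1],
  [[0,0,-1],[0,0,0],1],
  [[0,0,0],[0,0,0],1],
  [[0,0,0],[0,0,0],1],
  [[0,0,0],[0,0,0],1],
])

```text
clock: 44.9
position: [0.5152, -0.2017, 0.1109]
tool_rot: [0.99, -0.1, -0.097, -0.009]
contact_force: [-2.8, 1.4, 18.3]
gripper_width: 0.0881
finger_force: 8.8
```

Call:
move_arm([
  [[0,0,5],[0,0,0],1],
  [[0,0,15],[0,0,0],1],
  [[-20,-30,30],[0,0,0],1],
  [[-30,-40,20],[0,0,0],1],
  [[-30,-40,0],[0,0,0],1],
])

```text
clock: 45.4
position: [0.4372, -0.3103, 0.1796]
tool_rot: [0.99, -0.099, -0.095, -0.007]
contact_force: [0.0, -1.3, 0.1]
gripper_width: 0.0882
finger_force: 0.0
```

```bash
python3 - <<'E'
from h import *
r=snap();cv2.imwrite("pics/n13_scene.png",r["scene"][0]);cv2.imwrite("pics/n13_top.png",r["top"][0])
def mark(n,im):
    h=cv2.cvtColor(im,cv2.COLOR_BGR2HSV).astype(int);red=((h[:,:,0]<8)|(h[:,:,0]>172))&(h[:,:,1]>110)&(h[:,:,2]>40)
    c=proj(n,np.array([[*(RB@[-45,-118]+BC)/1000,.11]]))[0]
    k=cnt(red,c).reshape(-1,2);x,y,w,hh=cv2.boundingRect(k)
    sub=im[y:y+hh,x:x+w].astype(float);g=sub[:,:,1];W=np.clip(g-g.min()-40,0,None)
    yy,xx=np.mgrid[y:y+hh,x:x+w]
    return np.array([(W*xx).sum()/W.sum(),(W*yy).sum()/W.sum()]),k
def tri(uv):
    A=np.zeros((3,3));b=np.zeros(3)
    for n in uv:
        o=P[n]["pose"][:3,3];d=ray(n,uv[n],0)[0]-o;d/=np.linalg.norm(d);M=np.eye(3)-np.outer(d,d);A+=M;b+=M@o
    return np.linalg.solve(A,b)
for s in("0","m11","n13"):
    uv={}
    for n in("top","scene"):
        im=cv2.imread(f"pics/{n}0.png" if s=="0" else f"pics/{s}_{n}.png");uv[n],k=mark(n,im)
        b=(ray(n,k,.111)[:,:2]*1000-BC)@RB;print(s,n,uv[n],"red x range",np.percentile(b[:,0],[3,97]))
    X=tri(uv);print(s,"mark box",RB.T@(X[:2]*1000-BC),X[2]*1000)
for t in(.2,.1,0,-.1,-.2):
    q=[]
    for x in(-24,16,24):
        X=np.array([-45+x*np.cos(t)-5*np.sin(t),-118]);z=.106+(x*np.sin(t)+5*np.cos(t))/1000
        q.append(np.r_[[proj(n,np.array([[*(RB@X+BC)/1000,z]]))[0] for n in P]].ravel())
    print("pred",t,np.round(q,1).tolist())
E
```

```text
0 top [327.0915 240.9085] red x range [-73.7061 -21.7616]
0 scene [181.9163 162.8432] red x range [-70.9091 -16.357 ]
0 mark box [ -43.0177 -120.8018] 97.94625700061462
m11 top [325.8171 240.548 ] red x range [-73.7061 -21.7616]
m11 scene [182.1786 162.9865] red x range [-70.9091 -16.357 ]
m11 mark box [ -42.8225 -118.8181] 97.08787811811347
n13 top [325.0352 239.0481] red x range [-72.1955 -20.6265]
n13 scene [181.7053 164.5298] red x range [-75.6135 -14.338 ]
n13 mark box [ -39.3111 -118.6721] 93.92048024884197
pred 0.2 [[182.5, 154.0, 324.8, 250.7], [182.1, 163.2, 328.2, 236.0], [182.0, 165.1, 328.9, 233.1]]
pred 0.1 [[182.3, 153.5, 325.0, 250.6], [182.2, 163.7, 328.1, 235.7], [182.1, 165.7, 328.8, 232.7]]
pred 0 [[182.2, 153.1, 325.2, 250.5], [182.2, 164.1, 328.1, 235.5], [182.2, 166.4, 328.6, 232.5]]
pred -0.1 [[182.1, 152.8, 325.4, 250.3], [182.3, 164.6, 328.0, 235.4], [182.4, 167.0, 328.5, 232.4]]
pred -0.2 [[181.9, 152.6, 325.6, 250.1], [182.4, 165.0, 327.9, 235.3], [182.5, 167.5, 328.3, 232.3]]
```

```bash
python3 - <<'E'
from h import *
for s in("scene0","m11_scene","n13_scene"):
    im=cv2.imread(f"pics/{s}.png").astype(float);red=(im[:,:,2]-im[:,:,1])
    print(s,[np.round(red[148:174,c]).astype(int).tolist() for c in(179,185)])
    for c in (179,186):
        p=red[:,c-1:c+2].mean(1);m=p[155:162].mean()/2
        i=max(k for k in range(145,157) if p[k]<m<=p[k+1]);print(c,"near edge",round(i+(m-p[i])/(p[i+1]-p[i]),2))
E
```

```text
scene0 [[-1, 1, 0, -1, -13, 74, 145, 129, 130, 129, 131, 130, 130, 124, 128, 128, 131, 125, 81, 65, 35, -7, -3, 0, 1, -1], [-2, 0, -2, -8, 13, 82, 134, 128, 126, 126, 123, 110, 127, 125, 128, 128, 130, 120, 58, 51, 2, -4, -1, 1, 1, -1]]
179 near edge 152.93
186 near edge 152.63
m11_scene [[1, 2, 0, -1, -14, 79, 153, 133, 118, 120, 119, 123, 128, 117, 118, 117, 121, 117, 79, 67, 35, -7, -2, 2, 1, 2], [0, 1, -3, -7, 11, 77, 125, 117, 116, 115, 111, 104, 117, 119, 117, 118, 121, 110, 61, 48, 2, -4, -1, 0, 4, -4]]
179 near edge 152.84
186 near edge 152.63
n13_scene [[0, -1, -5, -4, 70, 131, 123, 120, 121, 119, 121, 114, 101, 127, 122, 120, 121, 118, 122, 127, 115, 2, -7, 0, 3, 1], [2, -2, -9, 36, 101, 125, 121, 119, 119, 118, 121, 118, 103, 121, 119, 121, 125, 136, 139, 138, 62, -1, -4, -1, 3, -2]]
179 near edge 151.85
186 near edge 151.27
```

```bash
python3 - <<'E'
from h import *
r=meas([0,30])
for n in r:
    d=cv2.absdiff(cv2.imread(f"pics/{n}0.png"),r[n][0]).max(2)
    for nm,X in(("comb",ray("top",(193,219),.005)[0]),("bottle",ray("top",(198,163),.1)[0]),("tipbox",ray("top",(390,238),.06)[0])):
        u,v=proj(n,X)[0].astype(int);print(n,nm,int((d[v-18:v+18,u-18:u+18]>40).sum()))
st()
print(manip.hand_in())
E
```

```text
top plate ((-2.9078521728515625, 30.350461959838867), (110.85643005371094, 100.07913970947266), 89.69354248046875) [-52.788  -24.9961] [47.3789 85.9485]
scene plate ((0.07155990600585938, 30.28514862060547), (111.16313171386719, 100.96428680419922), 89.85281372070312) [-50.2822 -25.4045] [50.631  85.9853]
top comb 0
top bottle 0
top tipbox 999
scene comb 0
scene bottle 0
scene tipbox 882
45.6 q [-0.7861  0.4866  1.3212 -0.1087  1.4978  1.0042] p [ 0.4367 -0.3093  0.1771] R [ 0.9901 -0.1007 -0.0974 -0.0094] F [0.1947 1.1473 0.0341] w 0.08767388770117013 0.0
tool in box mm [ -83.4898 -291.972 ]
the job is handed in; nothing more can be done
None
```

Handed in at about 46 s. The plate is turned over, strips up, about 1 mm off the window's centre and square. The rocker was pressed to its stop and looks fully on. The comb and bottle have not moved, but I couldn't confirm the tip box: the image there changed, probably the arm or its shadow, and I never aimed a move at it.

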